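# Close and lock the lamp bay of a microscope light source

### The job

Close up the microscope's light source: first clear away the lens pen that lies across the two lugs below the open lamp bay, laying it flat in the metal pen tray without dropping it. Then set the loose cover flat over the bay, centred on the slot, its lower edge pushed fully home under the lugs, and let it go. Lock it with the T-head fastener from the tube rack: pass the cross-bar through the slot until the flange sits on the cover, give it a quarter turn, let go, and leave the tube, slide box and oil bottle where they stand.

Things in the scene. Friction and masses are not known exactly. Their poses are not given: they have to be found in the camera images.
- console: Microscope light source, a fixed white metal housing on the bench, 250 (x) x 230 (y) mm. Origin at the centre of its underside; x points from its low front (75 mm high, facing the robot) to its rear block (flat top 157.5 mm high, x = 66 to 140 mm). Between them its top is the sloping service panel.
- panel: Sloping panel of the console, fixed 4 mm sheet, pitched 25 degrees. Origin at the middle of the slot on the outer surface; x straight up the slope, y level to the left, z outward. Spans x -150 (front edge) to 45, y -115 to 115 mm. Slot: 30 mm long (y), 13 mm wide (x), hollow behind. With the cover home the cover's origin is at x -48, y 0, z 0 here, axes parallel.
- bay (a point): Middle of the open lamp bay in the panel surface, a rectangle 58 (along panel x) x 100 mm (panel y), 59 mm straight below the slot's middle. The cover must lie over it.
- lug_left (a point): Foot of the left steel lug's stop face, on the panel surface (panel x -118, y 53 mm). Lug 22 mm wide (y): a stop block reaching 10 mm down the slope from here, 12 mm high, with a 4 mm lip that overhangs 10 mm up the slope, leaving a gap 8 mm high under it. The cover's 5 mm edge goes under the lip, against the stop.
- lug_right (a point): The same point of the right lug (panel x -118, y -53 mm); same shape and size as the left. Between the two lugs there are 84 mm of clear panel.
- cover: Loose cover, 0.2 to 0.4 kg: white metal plate 140 (x) x 150 (y) x 5 mm, flat on the bench, handle up. Origin at the centre of the plate's underside; x points to its upper edge, z to the handle side. A U notch in the upper edge (x 36 to 70, y -19 to 19 mm) leaves the panel's slot free when the cover is home, and the fastener's flange then overlaps its sides.
- cover_handle (a point): Centre of the cover's handle, at half its height, 19.5 mm above the plate's underside (cover x -12, y 0): an upright black rib 12 mm thick (x) and 60 mm long (y), from the plate's top to 34 mm above the underside.
- lock: T-head fastener, 60 to 120 g, upright, hanging by its flange in an end hole of the rack. Origin on its axis in the flange's underside; z up out of its grip, x along wing and bar. Flange: steel disc 50 mm across, z 0 to 4 mm. Below it a 9 mm shank and the cross-bar. With the flange on the cover the origin is 5 mm outside the panel surface; it then turns freely either way, without a stop.
- lock_grip (a point): Middle of the fastener's black wing, on the axis (z 20 mm): 36 mm long (x), 10 mm thick (y), z 4 to 36 mm.
- lock_bar (a point): Middle of the steel cross-bar at the end of the shank (z -15.5 mm), parallel to the wing: 26 mm long (x), 9 mm thick (y), z -12 to -19 mm. With the flange on the cover it is 3 mm clear behind the panel sheet.
- pen: Lens-cleaning pen, a plain black round rod 14 mm across and 128 mm long, 20 to 45 g. Origin at its middle, on its axis; y along its length. It starts lying level on the panel across both lugs, against their lips (its axis 101 mm down the slope from the slot, 7 mm off the panel).
- tray: Plain metal pen tray, fixed: open tray 90 (x) x 200 (y) mm outside, walls 4 mm thick and 18 mm high, floor 4 mm. Origin at the centre of its underside. The pen belongs on its floor, about its middle, its length along y.
- rack: Fixed white rack for 50 ml tubes, 56 (x) x 160 (y) x 60 mm high. Origin at the centre of its underside. Three 31 mm holes in its 6 mm top plate, at y -50, 0 and 50 mm: the fastener hangs in one end hole, a capped tube stands in the other.
- tube: Bystander: clear capped 50 ml tube, 28 mm across (cap 33 mm), 112 mm tall, standing loosely in the rack, its top 118 mm above the bench. Origin at its foot.
- slide_box: Bystander: closed slide box 83 (x) x 98 (y) x 35 mm on the bench. Origin under its centre.
- oil_bottle: Bystander: small amber bottle 32 mm across and 68 mm tall standing on the rear block of the console. Origin under its centre.

How it is judged:
On the way, in this order (a step that is already met when the one before it is completed fails the run):
1. the lens pen lies in the pen tray, let go (x of pen in the frame of tray between -0.041 and 0.041 m and y of pen in the frame of tray between -0.08 and 0.08 m and z of pen in the frame of tray below 0.018 m and angle between pen's own y axis and vertical between 1.4 and 1.74 rad and contact force between the fingers and pen below 0.05 N and linear speed of pen below 0.03 m/s), for 0.2 s.
2. the cover lies flat over the bay, home under the lugs, let go (x of cover in the frame of panel between -0.052 and -0.044 m and y of cover in the frame of panel between -0.006 and 0.006 m and z of cover in the frame of panel between -0.002 and 0.003 m and angle between the z axis of cover and the z axis of panel, either way round below 0.04 rad and angle between the x axis of cover and the x axis of panel, either way round below 0.06 rad and contact force between the fingers and cover below 0.05 N and linear speed of cover below 0.03 m/s), for 0.2 s.
3. the fastener's bar has passed through the slot, its flange on the cover (x of lock in the frame of panel between -0.005 and 0.005 m and y of lock in the frame of panel between -0.012 and 0.012 m and z of lock in the frame of panel between 0.001 and 0.0085 m and angle between the z axis of lock and the z axis of panel, either way round below 0.12 rad), for 0.05 s.
4. the fastener is turned a quarter turn and let go (all of step 3 and angle between the x axis of lock and the y axis of panel, either way round above 1.22 rad and contact force between the fingers and lock below 0.05 N), for 0.2 s.
At the end, for the whole second after the job is handed in: Pen flat on the tray floor. Cover flat on the panel (3 mm, 2.3 deg), within 4 mm of the lug stops, 6 mm sideways, 3.4 deg of straight. Fastener square to the panel (7 deg), flange within 3.5 mm of the cover, wing and bar 70 to 90 deg across the slot. All let go, at rest (all of step 1 and all of step 4 and x of cover in the frame of panel between -0.052 and -0.044 m and y of cover in the frame of panel between -0.006 and 0.006 m and z of cover in the frame of panel between -0.002 and 0.003 m and angle between the z axis of cover and the z axis of panel, either way round below 0.04 rad and angle between the x axis of cover and the x axis of panel, either way round below 0.06 rad and contact force between the fingers and cover below 0.05 N and linear speed of each of lock, cover below 0.02 m/s); the robot touches nothing.
It fails at once if the tube, the slide box or the oil bottle is pushed over 3 cm or tipped (distance of any of tube, slide_box, oil_bottle from where it was at the start of the episode above 0.03 m or angle between any of tube, slide_box, oil_bottle's own z axis and vertical above 0.35 rad).
It fails at once if the pen is dropped (falls freely from more than about 4 cm) (linear speed of pen above 0.9 m/s and contact force between the fingers and pen below 0.05 N).
It also fails if it takes over 72 s, if anything falls off the work surface, if the arm or the gripper's body presses on something with over 40 N, if the wrist force passes 120 N, or if a joint passes its speed limit or range.

### The arm

A 6-joint arm with a two-finger parallel gripper is mounted at the origin on the work surface. World frame = base frame: x ahead of the robot, y to its left, z up, the work surface at z = 0. Lengths are in m, angles in rad, forces in N, time in s.
With the tool pointing down it reaches from about 0.3 to 0.875 m from the base axis. Payload 6.4 kg.
Tool frame: the origin (TCP) lies midway between the tips of the shut fingers; the grasp point (between the pads) lies ctrl.grip_point_offset behind it (ctrl.grip_point_offset is the distance from the TCP to the grasp point, in m); z points along the fingers, y is the direction in which the jaws open and shut (so a half turn about z gives the same grasp; the last joint's range is limited). The gripper opens to 85 mm and grips with 20 to 120 N. Pads are 22 mm wide; open, the fingers measure 114 mm over their backs; the gripper's body (76 mm by 85 mm) begins 54 mm behind the grasp point. The pads swing forward as they close: fully open they stand 13 mm farther back than shut.
Start: joints at [0.925, 0.181, 1.607, -0, 1.354, -0.206], TCP at [0.245, 0.52, 0.231] pointing down, gripper open.
Joint ranges: [-2.99, 2.99], [-0.89, 2.07], [0.3, 2.58], [-1.14, 4.28], [0, 2.63], [-3.12, 3.12]. Speed limits (rad/s): [2.57, 2.57, 3.01, 3.14, 3.14, 3.14].

### API

Orientations are given as a unit quaternion [w, x, y, z].
In Python, from bench import ctrl, viewer gives the robot as it stands.
- The arm moves only by the shell command python3 -m handwheel 'ROWS' [OPENING]. ROWS is JSON, a list of rows, each an object with "travel": the shift along the tool's x, y, z as a fraction of full scale, a list of three; "dr": the turn, a rotation vector about the tool's x, y, z as a fraction of full scale, a list of three. A call has 1 to 20 rows; each row shifts and turns the pose as measured when the row begins, along the tool's axes as they then stand; what a row does not reach is not made up. Full scale, the value 1, is 150 mm for a shift and 30 degrees for a turn. A row lasts 1/12 s, in which the tool goes at most 41.7 mm and 7.16 degrees, less where a joint would pass 70% of its speed; a pose out of reach is approached as far as the arm can. A call with a number of a shift or a turn outside -1 to 1 is refused whole. A call with a gripper value outside its range is refused whole. OPENING is the opening, from -1 (shut) to 1 (fully open), set as the call begins (- or left out, the last holds). The fingers move at their own pace and stop on an object; the grip force is fixed at half the most. Time passes only in rows, so rows that do not move let the fingers close. It gives the time, the measured TCP pose, the force and the opening at its end, in the units of the state.
- ctrl.get_obs(): the state, without advancing time (a new reading comes with each control period).
- viewer.camera(name): name is "scene" or "top" or "wrist"; returns the picture (480x640x3 uint8, red, green, blue); there is no depth.
- viewer.get_calibration(name): a dict with "camera_matrix" (3x3 intrinsics, pixels), "R" (3x3) and "t" (3): a world point X has camera coordinates R X + t. Camera axes: x right, y down, z forward; pixel columns grow to the right and rows downward; lengths in m; the calibration is good to about 2 mm. A picture is of the moment at which its call begins: read the wrist's pose just before it. get_calibration takes no time and is no camera call; for the wrist camera it gives the pose at the moment of the call.
- ctrl.hand_in(): hands the job in, once; it reports no verdict.
The state is a dict: "time_s": time; "q": joint angles; "dq": joint speeds; "joint_efforts": joint torques, N m; "eef_pos": TCP position; "eef_rot": TCP orientation; "wrist_force": force on the tool from outside, world axes, zero at the start; "torque": the same for the moment, N m; "opening": opening from 0.0 (shut) to 1.0 (fully open).
Only numpy, scipy, OpenCV 4.12 (cv2) and the standard library are available. Lean on these libraries where they do the work, as an engineer would, in place of code of your own. Each camera call takes 0.05 s, during which the arm holds its last target. There are 200 camera calls.

## Working session

There is one attempt and no reset: what is moved stays moved. The work goes in short steps, Python scripts to look and compute and a shell command to move; the robot and the scene stay as the last step left them, time stands still between calls to the robot, and variables do not carry over. Pictures are saved under pics/ and viewed, about 8 in all and at most 12, crops included, and the job is handed in when it is done.

```bash
ls; mkdir -p pics; python3 - <<'E'
from bench import ctrl, viewer
import cv2, numpy as np
print(ctrl.get_obs(), ctrl.grip_point_offset)
for n in ("scene","top"):
    im=viewer.camera(n); cv2.imwrite(f"pics/{n}0.png",im[:,:,::-1])
    c=viewer.get_calibration(n); print(n,c)
E
```

```text
pics
{'time_s': 0.0, 'q': array([ 9.24727565e-01,  1.81550116e-01,  1.60799884e+00,  1.81694479e-05,
        1.35382023e+00, -2.06272427e-01]), 'dq': array([-4.70052231e-04, -1.44997908e-03, -4.35280320e-04, -1.96108360e-04,
       -2.88081006e-04, -8.92388034e-05]), 'joint_efforts': array([-1.25714741e-03, -4.44869041e+01, -3.51337445e+01, -1.83135294e-04,
        9.02140397e-03, -1.61171454e-05]), 'eef_pos': array([0.24443313, 0.51984691, 0.23038349]), 'eef_rot': array([-3.75273868e-04,  2.18132074e-01,  9.75918854e-01, -8.05148028e-04]), 'wrist_force': array([-0.13404498, -1.11473708, -0.4549951 ]), 'torque': array([ 0.00200883,  0.00818348, -0.00704161]), 'opening': 1.0021135972505562} 0.0187
scene {'camera_matrix': array([[469.71578356,   0.        , 325.35688242],
       [  0.        , 469.71578356, 243.57171067],
       [  0.        ,   0.        ,   1.        ]]), 'R': array([[-0.8897612 ,  0.45641191, -0.00362865],
       [ 0.29003571,  0.55924146, -0.77661334],
       [-0.35242629, -0.69205286, -0.6299671 ]]), 't': array([ 0.50766127, -0.0777594 ,  1.22408786])}
top {'camera_matrix': array([[436.98290678,   0.        , 325.61810072],
       [  0.        , 436.98290678, 236.43276224],
       [  0.        ,   0.        ,   1.        ]]), 'R': array([[ 0.0250457 , -0.99964745,  0.0088146 ],
       [-0.97989874, -0.02629465, -0.19775504],
       [ 0.19791709, -0.0036845 , -0.98021184]]), 't': array([-0.01392924,  0.58709878,  0.86813811])}
```

View pics/scene0.png

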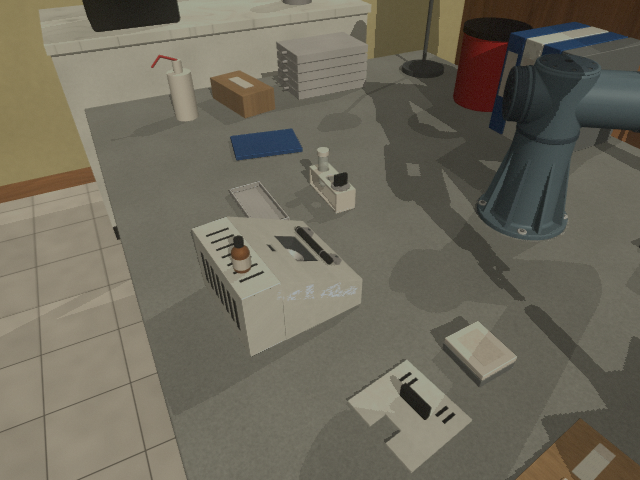

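View pics/top0.png

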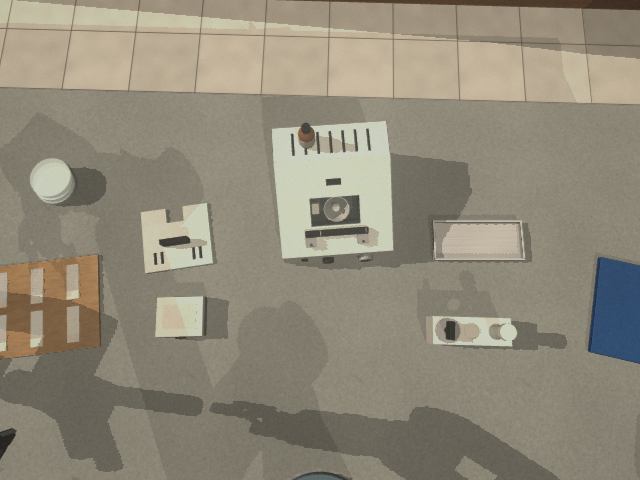

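```bash
python3 - <<'E'
import cv2, numpy as np
t=cv2.imread("pics/top0.png")
def up(x0,y0,x1,y1,k): 
    c=cv2.resize(t[y0:y1,x0:x1],None,fx=k,fy=k,interpolation=cv2.INTER_CUBIC)
    for x in range((x0+9)//10*10,x1,10): cv2.line(c,((x-x0)*k,0),((x-x0)*k,6 if x%50 else 14),(0,0,255),1)
    for y in range((y0+9)//10*10,y1,10): cv2.line(c,(0,(y-y0)*k),(6 if y%50 else 14,(y-y0)*k),(0,0,255),1)
    return c
cv2.imwrite("pics/c1.png",up(265,115,400,265,4))
a=up(135,198,219,278,4); b=up(425,210,530,350,4)
m=np.zeros((560,760,3),np.uint8); m[:320,:336]=a; m[:,340:]=b
cv2.imwrite("pics/c2.png",m)
E
```

```text
(no output)
```

View pics/c1.png

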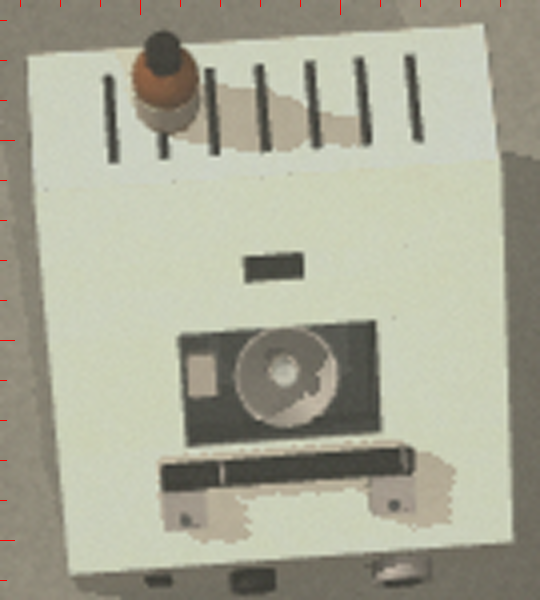

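View pics/c2.png

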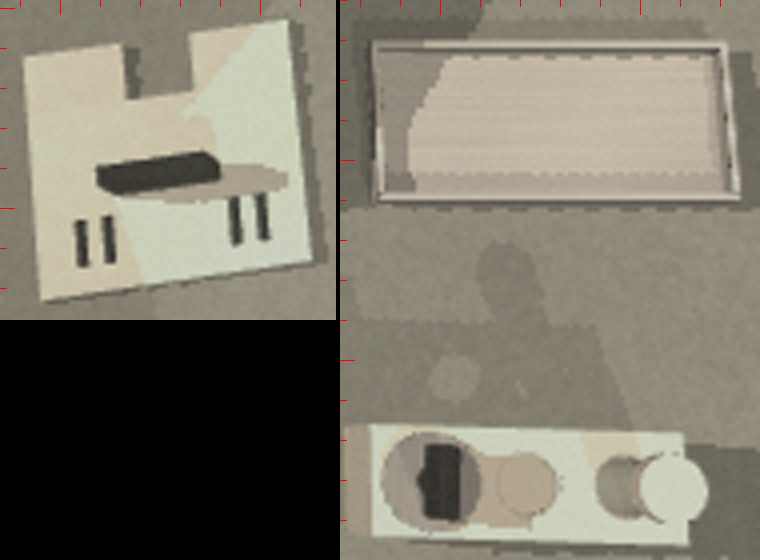

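```bash
cat > h.py <<'E'
import numpy as np, cv2, json
from scipy.optimize import least_squares
from scipy.spatial.transform import Rotation as R
from bench import ctrl, viewer
def proj(c,X):
    p=(c["R"]@np.asarray(X,float).T).T+c["t"]; p=p@c["camera_matrix"].T; return p[:,:2]/p[:,2:]
def ray(c,px,z):  # world point on plane z
    d=c["R"].T@np.linalg.inv(c["camera_matrix"])@np.array([*px,1.]); o=-c["R"].T@c["t"]
    return o+d*(z-o[2])/d[2]
def place(p,X): return R.from_euler('z',p[2]).apply(np.asarray(X,float))+[p[0],p[1],0]
def fit(c,X,px,p0):
    s=least_squares(lambda p:(proj(c,place(p,X))-px).ravel(),p0)
    return s.x, np.sqrt(np.mean(s.fun**2)), s.fun.reshape(-1,2)
S,C=np.sin(np.radians(25)),np.cos(np.radians(25))
def pan(x,y,z=0): return [.026+x*C-z*S, y, .1384+x*S+z*C]   # panel->console
def panel_pose(p):  # world origin and R (cols axes)
    Rz=R.from_euler('z',p[2]); return place(p,[pan(0,0)])[0], (Rz*R.from_euler('y',-25,degrees=True))
def go(pos,rot):  # what is left: rotvec (tool) in units of 30deg, and shift in tool axes AFTER the turn, in units of 150mm
    o=ctrl.get_obs(); w,x,y,z=o["eef_rot"]; Rc=R.from_quat([x,y,z,w])
    rv=(Rc.inv()*rot).as_rotvec(degrees=True)/30; d=rot.inv().apply(np.asarray(pos)-o["eef_pos"])/.15; dn=Rc.inv().apply(np.asarray(pos)-o["eef_pos"])/.15
    print("t%.2f pos %s open %.3f F %s"%(o["time_s"],o["eef_pos"].round(4),o["opening"],o["wrist_force"].round(1)))
    print("  turn",rv.round(3),"rows>=%.1f"%(np.abs(np.linalg.norm(rv))/.2387)," shift(after turn)",d.round(4)," shift(now axes)",dn.round(4))
def frame(z,y):  # tool rot from z axis and y axis
    z=np.array(z)/np.linalg.norm(z); y=np.array(y)-np.dot(y,z)*z; y/=np.linalg.norm(y)
    return R.from_matrix(np.c_[np.cross(y,z),y,z])
E
cat > m1.py <<'E'
from h import *
c=viewer.get_calibration("top")
un=lambda P,o,k=4:(np.array(P)+.5)/k-.5+o
P=un([[27,55],[485,24],[70,575],[513,542],[243,258],[302,252],[304,278],[245,283],[179,336],[376,320],[381,432],[187,446]],[265,115])
X=[[.14,.115,.1575],[.14,-.115,.1575],pan(-.15,.115),pan(-.15,-.115),
 pan(.0065,.015),pan(.0065,-.015),pan(-.0065,-.015),pan(-.0065,.015),pan(-.03,.05),pan(-.03,-.05),pan(-.088,-.05),pan(-.088,.05)]
con,e,r=fit(c,X,P,[.55,0,0]); print("console",con.round(4),e,r.round(1).tolist())
o,Rp=panel_pose(con); print("slot",o)
P=un([[22,57],[289,19],[313,262],[40,301]],[135,198])
cov,e,r=fit(c,[[.07,.075,.005],[.07,-.075,.005],[-.07,-.075,.005],[-.07,.075,.005]],P,[.5,.3,0]); print("cover",cov.round(4),e,r.round(1).tolist())
P=un([[32,425],[345,432],[350,545],[32,537]],[425,210])
rk,e,r=fit(c,[[.028,.08,.06],[.028,-.08,.06],[-.028,-.08,.06],[-.028,.08,.06]],P,[.3,-.3,0]); print("rack",rk.round(4),e,r.round(1).tolist())
print("lock hole",place(rk,[[0,.05,.06]]), "flange seen",ray(c,un([91,481],[425,210]),.064),"wing top",ray(c,un([102.5,481.5],[425,210]),.096))
P=un([[32,42],[388,42],[400,200],[38,200]],[425,210])
tr,e,r=fit(c,[[.045,.1,.018],[.045,-.1,.018],[-.045,-.1,.018],[-.045,.1,.018]],P,[.5,-.3,0]); print("tray",tr.round(4),e,r.round(1).tolist())
np.savez("m.npz",con=con,cov=cov,rk=rk,tr=tr)
# pen pixel check
print("pen ends proj c1",((proj(c,place(con,[pan(-.101,.064,.007),pan(-.101,-.064,.007)]))-[265,115]+.5)*4-.5).round())
# goals
Rt=frame(-Rp.as_matrix()[:,2], Rp.as_matrix()[:,0]); 
for s in (1,-1): 
  Rt=frame(-Rp.as_matrix()[:,2], s*Rp.as_matrix()[:,0]); print("pen pregrasp, y sign",s); go(o+Rp.apply([-.101,0,.08]),Rt)
w=viewer.get_calibration("wrist"); ob=ctrl.get_obs(); x=ob["eef_rot"]; Rc=R.from_quat([*x[1:],x[0]])
print("tool axes",Rc.as_matrix().round(2).tolist(),"wrist cam in tool:",Rc.inv().apply(-w["R"].T@w["t"]-ob["eef_pos"]).round(3),(Rc.inv().as_matrix()@w["R"].T).round(2).tolist(),w["camera_matrix"][0,0])
E
python3 m1.py
```

```text
console [ 0.6567 -0.0131  0.1025] 0.2643820326194878 [[-0.4, -0.4], [0.1, -0.5], [-0.1, -0.1], [-0.0, -0.2], [-0.1, -0.3], [0.3, 0.2], [0.2, 0.2], [-0.1, 0.0], [-0.3, -0.2], [0.2, 0.2], [0.4, 0.4], [-0.1, 0.5]]
slot [ 0.68257856 -0.01040034  0.1384    ]
cover [0.5875 0.3355 0.1744] 0.17704145347667252 [[0.3, 0.0], [-0.2, 0.2], [-0.2, -0.2], [0.0, 0.0]]
rack [ 0.3993 -0.3016 -0.0007] 0.23969674187399875 [[-0.1, -0.2], [-0.4, 0.2], [-0.0, 0.0], [0.5, -0.0]]
lock hole [[ 0.39929014 -0.25160195  0.06      ]] flange seen [ 0.3997175  -0.25015216  0.064     ] wing top [ 0.39976442 -0.24674614  0.096     ]
tray [ 0.5972 -0.3378  0.0242] 0.23127448872227022 [[-0.3, -0.3], [-0.2, -0.0], [0.3, 0.2], [0.2, 0.1]]
pen ends proj c1 [[161. 478.]
 [413. 460.]]
pen pregrasp, y sign 1
t0.10 pos [0.2445 0.5199 0.2305] open 1.000 F [-0.1  0.9  0.3]
  turn [-0.761 -0.427  1.932] rows>=8.9  shift(after turn) [-3.8157  1.3723  1.0979]  shift(now axes) [-3.4323 -2.3859  0.4175]
pen pregrasp, y sign -1
t0.10 pos [0.2445 0.5199 0.2305] open 1.000 F [-0.1  0.9  0.3]
  turn [ 0.495 -0.881 -3.96 ] rows>=17.1  shift(after turn) [ 3.8157 -1.3723  1.0979]  shift(now axes) [-3.4323 -2.3859  0.4175]
tool axes [[-0.9, 0.43, -0.0], [0.43, 0.9, -0.0], [0.0, -0.0, -1.0]] wrist cam in tool: [ 0.082 -0.001 -0.142] [[0.0, -0.95, -0.32], [1.0, 0.0, 0.0], [-0.0, -0.32, 0.95]] 380.6398234700851
```

```bash
python3 -m handwheel '[{"travel":[0,0,0],"dr":[-0.076,-0.043,0.193]},{"travel":[0,0,0],"dr":[-0.076,-0.043,0.193]},{"travel":[0,0,0],"dr":[-0.076,-0.043,0.193]},{"travel":[0,0,0],"dr":[-0.076,-0.043,0.193]},{"travel":[0,0,0],"dr":[-0.076,-0.043,0.193]},{"travel":[0,0,0],"dr":[-0.076,-0.043,0.193]},{"travel":[0,0,0],"dr":[-0.076,-0.043,0.193]},{"travel":[0,0,0],"dr":[-0.076,-0.043,0.193]},{"travel":[0,0,0],"dr":[-0.076,-0.043,0.193]},{"travel":[0,0,0],"dr":[-0.076,-0.043,0.193]}]' 0
cat > g.py <<'E'
import sys
from h import *
m=np.load("m.npz"); o,Rp=panel_pose(m["con"]); A=Rp.as_matrix()
def panel(x,y,z,s=1,rot=0): # tool normal to panel, tool y = panel x (then turned rot deg about tool z)
    go(o+Rp.apply([x,y,z]), frame(-A[:,2],A[:,0])*R.from_euler('z',rot,degrees=True))
def down(x,y,z,yaw): # tool down, tool y at yaw deg
    a=np.radians(yaw); go([x,y,z],frame([0,0,-1],[np.cos(a),np.sin(a),0]))
if __name__=="__main__": globals()[sys.argv[1]](*map(float,sys.argv[2:]))
E
python3 g.py panel -.101 0 .08
```

```text
time_s: 0.93
eef_pos: [0.2453, 0.5167, 0.2265]
eef_rot: [0.15, 0.671, 0.707, 0.164]
wrist_force: [0.2, -0.0, 0.1]
opening: 0.498
t0.93 pos [0.2453 0.5167 0.2265] open 0.498 F [ 0.2 -0.   0.1]
  turn [ 0.024  0.025 -0.089] rows>=0.4  shift(after turn) [-3.7937  1.3807  1.0722]  shift(now axes) [-3.7112  1.5411  1.1403]
```

```bash
python3 -m handwheel '[{"travel":[0,0,0],"dr":[0.024,0.025,-0.089]},{"travel":[-0.24,0.08,0.065],"dr":[0,0,0]},{"travel":[-0.24,0.08,0.065],"dr":[0,0,0]},{"travel":[-0.24,0.08,0.065],"dr":[0,0,0]},{"travel":[-0.24,0.08,0.065],"dr":[0,0,0]},{"travel":[-0.24,0.08,0.065],"dr":[0,0,0]},{"travel":[-0.24,0.08,0.065],"dr":[0,0,0]},{"travel":[-0.24,0.08,0.065],"dr":[0,0,0]},{"travel":[-0.24,0.08,0.065],"dr":[0,0,0]},{"travel":[-0.24,0.08,0.065],"dr":[0,0,0]},{"travel":[-0.24,0.08,0.065],"dr":[0,0,0]},{"travel":[-0.24,0.08,0.065],"dr":[0,0,0]},{"travel":[-0.24,0.08,0.065],"dr":[0,0,0]},{"travel":[-0.24,0.08,0.065],"dr":[0,0,0]},{"travel":[-0.24,0.08,0.065],"dr":[0,0,0]}]'
python3 g.py panel -.101 0 .08
```

```text
time_s: 2.18
eef_pos: [0.5056, 0.0222, 0.1675]
eef_rot: [0.146, 0.651, 0.727, 0.165]
wrist_force: [0.1, 1.5, 0.7]
opening: 0.499
t2.18 pos [0.5056 0.0222 0.1675] open 0.499 F [0.1 1.5 0.7]
  turn [ 0.015 -0.009  0.013] rows>=0.1  shift(after turn) [-0.3371  0.2885  0.129 ]  shift(now axes) [-0.3397  0.2851  0.1296]
```

```bash
python3 -m handwheel '[{"travel":[-0.17,0.145,0.065],"dr":[0.015,-0.009,0.013]},{"travel":[-0.17,0.145,0.065],"dr":[0,0,0]},{"travel":[0,0,0],"dr":[0,0,0]}]'
python3 g.py panel -.101 0 .08
python3 - <<'E'
from h import *
from g import *
im=viewer.camera("wrist"); w=viewer.get_calibration("wrist")
im=im[:,:,::-1].copy()
pts=[(0.0065,.015,0),(.0065,-.015,0),(-.0065,-.015,0),(-.0065,.015,0),(-.03,.05,0),(-.03,-.05,0),(-.088,-.05,0),(-.088,.05,0),(-.101,.064,.007),(-.101,-.064,.007)]
for p in proj(w,o+Rp.apply(pts)): cv2.drawMarker(im,tuple(int(v) for v in p.round()),(0,0,255),0,9,1)
cv2.imwrite("pics/w1.png",im)
E
```

```text
time_s: 2.43
eef_pos: [0.5617, -0.0342, 0.167]
eef_rot: [0.146, 0.658, 0.722, 0.159]
wrist_force: [0.0, -0.9, 0.0]
opening: 0.499
t2.43 pos [ 0.5617 -0.0342  0.167 ] open 0.499 F [ 0.  -0.9  0. ]
  turn [-0.001  0.01  -0.017] rows>=0.1  shift(after turn) [ 0.0753 -0.0123 -0.0151]  shift(now axes) [ 0.0751 -0.013  -0.0154]
```

View pics/w1.png

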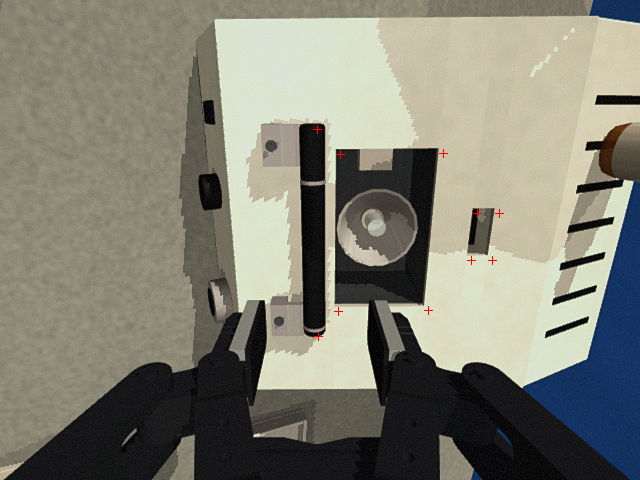

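```bash
python3 -m handwheel '[{"travel":[0.07,-0.012,0],"dr":[0,0.01,-0.017]},{"travel":[0,0,0.1],"dr":[0,0,0]},{"travel":[0,0,0.1],"dr":[0,0,0]},{"travel":[0,0,0.1],"dr":[0,0,0]},{"travel":[0,0,0],"dr":[0,0,0]},{"travel":[0,0,0],"dr":[0,0,0]}]'
python3 g.py panel -.101 0 .003
python3 - <<'E'
from h import *
from g import *
w=viewer.get_calibration("wrist"); im=viewer.camera("wrist")
im=im[:,:,::-1].copy(); cv2.imwrite("pics/w2raw.png",im); np.savez("w2.npz",**w)
pts=[(0.0065,.015,0),(.0065,-.015,0),(-.0065,-.015,0),(-.0065,.015,0),(-.03,.05,0),(-.03,-.05,0),(-.088,-.05,0),(-.088,.05,0),(-.101,.064,.007),(-.101,-.064,.007)]
for p in proj(w,o+Rp.apply(pts)): cv2.drawMarker(im,tuple(int(v) for v in p.round()),(0,0,255),0,9,1); print(p.round(1))
cv2.imwrite("pics/w2.png",cv2.resize(im[60:360,200:600],None,fx=2,fy=2))
E
```

```text
time_s: 2.98
eef_pos: [0.5695, -0.0105, 0.1213]
eef_rot: [0.139, 0.652, 0.728, 0.16]
wrist_force: [-0.1, 0.0, 0.8]
opening: 0.505
t2.98 pos [ 0.5695 -0.0105  0.1213] open 0.505 F [-0.1  0.   0.8]
  turn [-0.016 -0.018  0.011] rows>=0.1  shift(after turn) [-0.0762  0.0544  0.1938]  shift(now axes) [-0.0783  0.0555  0.1926]
[550.2 280.2]
[538.9 333. ]
[513.9 332.7]
[524. 280.]
[486.8 211. ]
[460.5 387.9]
[355.2 386.8]
[363.2 210.1]
[336.9 182.6]
[331.6 416.5]
```

View pics/w2.png

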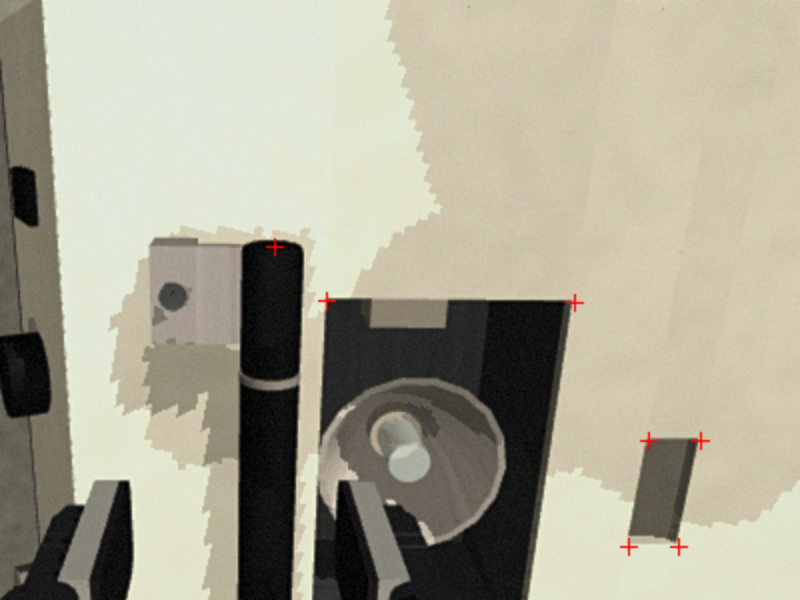

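```bash
python3 -m handwheel '[{"travel":[-0.04,0.028,0],"dr":[-0.008,-0.009,0.005]},{"travel":[-0.036,0.026,0],"dr":[-0.008,-0.009,0.005]},{"travel":[0,0,0],"dr":[0,0,0]},{"travel":[0,0,0],"dr":[0,0,0]}]'
python3 g.py panel -.101 0 .003
```

```text
time_s: 3.37
eef_pos: [0.5785, -0.0203, 0.1282]
eef_rot: [0.147, 0.653, 0.725, 0.162]
wrist_force: [0.8, 0.9, 0.5]
opening: 0.501
t3.37 pos [ 0.5785 -0.0203  0.1282] open 0.501 F [0.8 0.9 0.5]
  turn [0.008 0.002 0.006] rows>=0.0  shift(after turn) [-0.0051 -0.0128  0.2128]  shift(now axes) [-0.0048 -0.0137  0.2127]
```

```bash
python3 -m handwheel '[{"travel":[-0.005,-0.013,0.05],"dr":[0.006,0,0.006]},{"travel":[0,0,0.05],"dr":[0,0,0]},{"travel":[0,0,0.05],"dr":[0,0,0]},{"travel":[0,0,0.03],"dr":[0,0,0]},{"travel":[0,0,0],"dr":[0,0,0]},{"travel":[0,0,0],"dr":[0,0,0]}]'
python3 g.py panel -.101 0 .003
```

```text
time_s: 3.87
eef_pos: [0.5896, -0.0211, 0.1006]
eef_rot: [0.146, 0.655, 0.724, 0.161]
wrist_force: [0.8, 0.3, 1.1]
opening: 0.502
t3.87 pos [ 0.5896 -0.0211  0.1006] open 0.502 F [0.8 0.3 1.1]
  turn [ 0.003  0.004 -0.003] rows>=0.0  shift(after turn) [ 0.0076 -0.0014  0.015 ]  shift(now axes) [ 0.0076 -0.0015  0.015 ]
```

```bash
python3 -m handwheel '[{"travel":[0.006,0,0.014],"dr":[0,0,0]},{"travel":[0,0,0],"dr":[0,0,0]}]'
python3 -m handwheel '[{"travel":[0,0,0],"dr":[0,0,0]},{"travel":[0,0,0],"dr":[0,0,0]},{"travel":[0,0,0],"dr":[0,0,0]},{"travel":[0,0,0],"dr":[0,0,0]},{"travel":[0,0,0],"dr":[0,0,0]},{"travel":[0,0,0],"dr":[0,0,0]},{"travel":[0,0,0],"dr":[0,0,0]}]' -1
python3 g.py panel -.101 0 .003
```

```text
time_s: 4.03
eef_pos: [0.5901, -0.0199, 0.0978]
eef_rot: [0.146, 0.655, 0.724, 0.16]
wrist_force: [0.2, 0.2, -0.6]
opening: 0.502
time_s: 4.62
eef_pos: [0.5903, -0.0198, 0.0987]
eef_rot: [0.146, 0.654, 0.724, 0.161]
wrist_force: [0.7, 0.0, -0.4]
opening: 0.135
t4.62 pos [ 0.5903 -0.0198  0.0987] open 0.135 F [ 0.7  0.  -0.4]
  turn [ 0.002  0.004 -0.002] rows>=0.0  shift(after turn) [-0.0008 -0.0012  0.0015]  shift(now axes) [-0.0008 -0.0012  0.0015]
```

```bash
python3 -m handwheel '[{"travel":[0,0,-0.1],"dr":[0,0,0]},{"travel":[0,0,-0.15],"dr":[0,0,0]},{"travel":[0,0,-0.2],"dr":[0,0,0]},{"travel":[0,0,-0.2],"dr":[0,0,0]},{"travel":[0,0,-0.1],"dr":[0,0,0]},{"travel":[0,0,0],"dr":[0,0,0]}]'
python3 g.py down .5972 -.3378 .1 1.4
```

```text
time_s: 5.12
eef_pos: [0.5405, -0.0245, 0.203]
eef_rot: [0.145, 0.655, 0.724, 0.16]
wrist_force: [0.6, 0.7, -0.6]
opening: 0.128
t5.12 pos [ 0.5405 -0.0245  0.203 ] open 0.128 F [ 0.6  0.7 -0.6]
  turn [ 0.83  -0.031  0.143] rows>=3.5  shift(after turn) [-2.0972  0.327   0.6866]  shift(now axes) [-2.1156 -0.1381  0.6941]
```

```bash
python3 -m handwheel '[{"travel":[0,0,0],"dr":[0.166,-0.006,0.029]},{"travel":[0,0,0],"dr":[0.166,-0.006,0.029]},{"travel":[0,0,0],"dr":[0.166,-0.006,0.029]},{"travel":[0,0,0],"dr":[0.166,-0.006,0.029]},{"travel":[0,0,0],"dr":[0.166,-0.006,0.029]},{"travel":[-0.2,0.03,0],"dr":[0,0,0]},{"travel":[-0.23,0.036,0],"dr":[0,0,0]},{"travel":[-0.23,0.036,0],"dr":[0,0,0]},{"travel":[-0.23,0.036,0],"dr":[0,0,0]},{"travel":[-0.23,0.036,0],"dr":[0,0,0]},{"travel":[-0.23,0.036,0],"dr":[0,0,0]},{"travel":[-0.23,0.036,0],"dr":[0,0,0]},{"travel":[-0.2,0.036,0],"dr":[0,0,0]},{"travel":[-0.12,0.02,0.1],"dr":[0,0,0]},{"travel":[0,0,0.1],"dr":[0,0,0]},{"travel":[0,0,0],"dr":[0,0,0]}]'
python3 g.py down .5972 -.3378 .008 1.4
```

```text
time_s: 6.45
eef_pos: [0.594, -0.3187, 0.1476]
eef_rot: [-0.012, 0.698, 0.716, -0.008]
wrist_force: [0.4, 0.2, -2.3]
opening: 0.129
t6.45 pos [ 0.594  -0.3187  0.1476] open 0.129 F [ 0.4  0.2 -2.3]
  turn [-0.054 -0.013  0.003] rows>=0.2  shift(after turn) [-0.1278  0.0179  0.9305]  shift(now axes) [-0.134   0.0441  0.9287]
```

```bash
python3 -m handwheel '[{"travel":[-0.06,0.01,0.05],"dr":[-0.04,-0.01,0]},{"travel":[-0.06,0.008,0.1],"dr":[0,0,0]},{"travel":[0,0,0.15],"dr":[0,0,0]},{"travel":[0,0,0.15],"dr":[0,0,0]},{"travel":[0,0,0.1],"dr":[0,0,0]},{"travel":[0,0,0.08],"dr":[0,0,0]},{"travel":[0,0,0.03],"dr":[0,0,0]},{"travel":[0,0,0],"dr":[0,0,0]},{"travel":[0,0,0],"dr":[0,0,0]}]'
python3 g.py down .5972 -.3378 .008 1.4
```

```text
time_s: 7.2
eef_pos: [0.5973, -0.3325, 0.0381]
eef_rot: [-0.006, 0.696, 0.718, -0.001]
wrist_force: [-0.5, 0.3, -0.2]
opening: 0.127
t7.20 pos [ 0.5973 -0.3325  0.0381] open 0.127 F [-0.5  0.3 -0.2]
  turn [-0.019 -0.013  0.011] rows>=0.1  shift(after turn) [-0.0354 -0.0015  0.2004]  shift(now axes) [-3.680e-02  2.000e-04  2.001e-01]
```

```bash
python3 -m handwheel '[{"travel":[-0.036,0,0.05],"dr":[-0.019,-0.013,0.01]},{"travel":[0,0,0.06],"dr":[0,0,0]},{"travel":[0,0,0.05],"dr":[0,0,0]},{"travel":[0,0,0.02],"dr":[0,0,0]},{"travel":[0,0,0],"dr":[0,0,0]},{"travel":[0,0,0],"dr":[0,0,0]}]'
python3 g.py down .5972 -.3378 .008 1.4
```

```text
time_s: 7.7
eef_pos: [0.5999, -0.3399, 0.0124]
eef_rot: [0.004, 0.698, 0.716, 0.001]
wrist_force: [0.2, -0.3, -0.7]
opening: 0.129
t7.70 pos [ 0.5999 -0.3399  0.0124] open 0.129 F [ 0.2 -0.3 -0.7]
  turn [0.012 0.009 0.   ] rows>=0.1  shift(after turn) [ 0.0146 -0.0174  0.029 ]  shift(now axes) [ 0.0148 -0.0176  0.0288]
```

```bash
python3 -m handwheel '[{"travel":[0,-0.01,0.02],"dr":[0.012,0.009,0]},{"travel":[0,0,0.014],"dr":[0,0,0]},{"travel":[0,0,0],"dr":[0,0,0]}]'
python3 -m handwheel '[{"travel":[0,0,0],"dr":[0,0,0]},{"travel":[0,0,0],"dr":[0,0,0]},{"travel":[0,0,0],"dr":[0,0,0]},{"travel":[0,0,0],"dr":[0,0,0]}]' -0.35
python3 -m handwheel '[{"travel":[0,0,-0.1],"dr":[0,0,0]},{"travel":[0,0,-0.2],"dr":[0,0,0]},{"travel":[0,0,-0.25],"dr":[0,0,0]},{"travel":[0,0,-0.25],"dr":[0,0,0]},{"travel":[0,0,-0.25],"dr":[0,0,0]},{"travel":[0,0,-0.1],"dr":[0,0,0]}]'
cat > snap.py <<'E'
import sys
from h import *
w=viewer.get_calibration("top"); im=viewer.camera("top")[:,:,::-1]; cv2.imwrite("pics/%s.png"%sys.argv[1],im)
x0,y0,x1,y1=map(int,sys.argv[2:6]); g=im[y0:y1,x0:x1].max(2)<60
n,l,s,c=cv2.connectedComponentsWithStats(g.astype(np.uint8))
for i in range(1,n):
    if s[i,4]>25: print(s[i],c[i]+[x0,y0], ray(w,c[i]+[x0,y0],float(sys.argv[6])).round(4))
E
python3 snap.py t2 425 215 530 265 .011; python3 g.py down .6 -.33 .15 0
```

```text
time_s: 7.95
eef_pos: [0.5987, -0.3404, 0.0075]
eef_rot: [0.0, 0.698, 0.716, -0.0]
wrist_force: [-0.1, -0.5, -0.4]
opening: 0.133
time_s: 8.28
eef_pos: [0.5991, -0.3407, 0.0082]
eef_rot: [0.001, 0.698, 0.716, -0.0]
wrist_force: [-0.1, 0.5, -0.1]
opening: 0.323
time_s: 8.78
eef_pos: [0.5957, -0.3378, 0.1858]
eef_rot: [-0.005, 0.698, 0.716, -0.001]
wrist_force: [1.3, -1.1, 0.8]
opening: 0.323
[47 22 28  6 94] [487.9787234  238.76595745] [ 0.6013 -0.3622  0.011 ]
t8.83 pos [ 0.5968 -0.3387  0.1884] open 0.326 F [ 1.8 -1.7  2.8]
  turn [-0.009 -0.008  0.047] rows>=0.2  shift(after turn) [0.0578 0.0213 0.2558]  shift(now axes) [0.0563 0.024  0.256 ]
```

```bash
python3 -m handwheel '[{"travel":[0.05,0,-0.2],"dr":[0,0,0]},{"travel":[0.15,0,-0.15],"dr":[0,0,0]},{"travel":[0.25,0,0],"dr":[0,0,-0.03]},{"travel":[0.27,0,0],"dr":[0,0,-0.03]},{"travel":[0.27,0,0],"dr":[0,0,-0.03]},{"travel":[0.27,0,0],"dr":[0,0,-0.03]},{"travel":[0.27,0,0],"dr":[0,0,-0.03]},{"travel":[0.27,0,0],"dr":[0,0,-0.03]},{"travel":[0.27,0,0],"dr":[0,0,-0.03]},{"travel":[0.27,0,0],"dr":[0,0,-0.03]},{"travel":[0.27,0,0],"dr":[0,0,-0.03]},{"travel":[0.27,0,0],"dr":[0,0,0]},{"travel":[0.27,0,0],"dr":[0,0,0]},{"travel":[0.27,0,0],"dr":[0,0,0]},{"travel":[0.27,0,0],"dr":[0,0,0]},{"travel":[0.27,0,0],"dr":[0,0,0]},{"travel":[0.2,0,0],"dr":[0,0,0]},{"travel":[0,0,0],"dr":[0,0,0]}]' 0
python3 snap.py t3 425 215 530 265 .011;python3 g.py down .5757 .3334 .12 10
```

```text
time_s: 10.33
eef_pos: [0.5219, 0.2966, 0.2647]
eef_rot: [0.011, 0.646, 0.763, 0.007]
wrist_force: [-1.0, 0.4, -1.0]
opening: 0.5
t10.38 pos [0.5225 0.2948 0.2648] open 0.501 F [ 0.  -0.7  1.1]
  turn [ 0.046  0.017 -0.017] rows>=0.2  shift(after turn) [0.1921 0.3942 0.9653]  shift(now axes) [0.2044 0.369  0.9727]
```

```bash
python3 -m handwheel '[{"travel":[0.1,0.15,0.1],"dr":[0.046,0.017,-0.017]},{"travel":[0.1,0.2,0.2],"dr":[0,0,0]},{"travel":[0,0.03,0.25],"dr":[0,0,0]},{"travel":[0,0,0.2],"dr":[0,0,0]},{"travel":[0,0,0],"dr":[0,0,0]},{"travel":[0,0,0],"dr":[0,0,0]},{"travel":[0,0,0],"dr":[0,0,0]}]'
python3 g.py down .5757 .3334 .008 10
python3 - <<'E'
from h import *
from g import *
w=viewer.get_calibration("wrist"); im=viewer.camera("wrist")[:,:,::-1].copy(); cv2.imwrite("pics/w3raw.png",im)
P=[[.07,.075,.005],[-.07,.075,.005],[-.042,.03,.005],[-.018,.03,.034],[-.006,.03,.034],[-.018,-.03,.034],[-.006,-.03,.034],[.07,.019,.005],[.036,.019,.005]]
for p in proj(w,place(m["cov"],P)): cv2.drawMarker(im,tuple(int(v) for v in p.round()),(0,0,255),0,9,1)
t=cv2.imread("pics/t3.png")[210:350,425:530]
cv2.imwrite("pics/w3.png",np.hstack([im,np.vstack([cv2.resize(t,None,fx=1.5,fy=1.5),np.zeros((270,158,3),np.uint8)])] if 0 else [im[:480],cv2.resize(t,(158,210)) if 0 else np.vstack([cv2.resize(t,(158,210)),np.zeros((270,158,3),np.uint8)])]))
E
```

```text
time_s: 10.97
eef_pos: [0.579, 0.3301, 0.1568]
eef_rot: [0.003, 0.643, 0.766, 0.002]
wrist_force: [-0.9, 0.3, 0.3]
opening: 0.498
t10.97 pos [0.579  0.3301 0.1568] open 0.498 F [-0.9  0.3  0.3]
  turn [ 0.014  0.004 -0.003] rows>=0.1  shift(after turn) [ 0.0256 -0.0177  0.9922]  shift(now axes) [ 0.0274 -0.025   0.992 ]
```

View pics/w3.png

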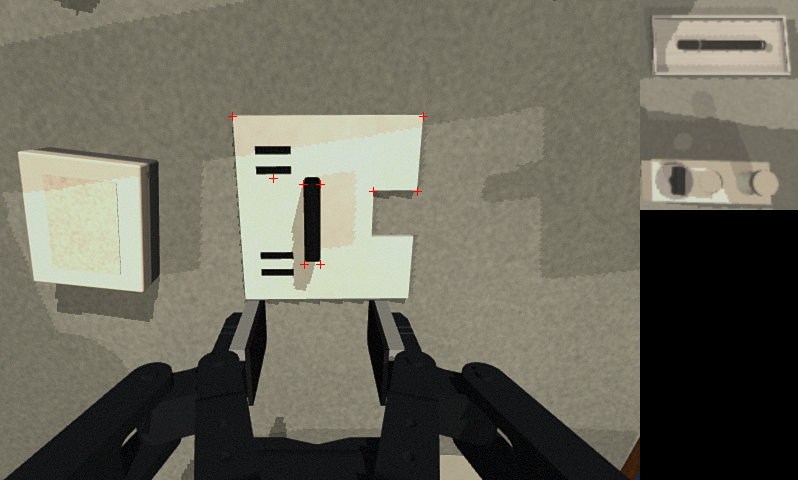

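```bash
python3 -m handwheel '[{"travel":[0.025,-0.018,0.1],"dr":[0.014,0.004,0]},{"travel":[0,0,0.2],"dr":[0,0,0]},{"travel":[0,0,0.2],"dr":[0,0,0]},{"travel":[0,0,0.15],"dr":[0,0,0]},{"travel":[0,0,0.1],"dr":[0,0,0]},{"travel":[0,0,0],"dr":[0,0,0]},{"travel":[0,0,0],"dr":[0,0,0]}]'
python3 g.py down .5757 .3334 .008 10
```

```text
time_s: 11.6
eef_pos: [0.5852, 0.3365, 0.0554]
eef_rot: [0.006, 0.644, 0.765, 0.012]
wrist_force: [-0.2, -0.1, 0.4]
opening: 0.501
t11.60 pos [0.5852 0.3365 0.0554] open 0.501 F [-0.2 -0.1  0.4]
  turn [ 0.049 -0.011 -0.006] rows>=0.2  shift(after turn) [-0.0097 -0.0658  0.3162]  shift(now axes) [-0.0118 -0.0738  0.3143]
```

```bash
python3 -m handwheel '[{"travel":[-0.01,-0.066,0],"dr":[0.049,-0.011,-0.006]},{"travel":[0,0,0.08],"dr":[0,0,0]},{"travel":[0,0,0.08],"dr":[0,0,0]},{"travel":[0,0,0.06],"dr":[0,0,0]},{"travel":[0,0,0],"dr":[0,0,0]},{"travel":[0,0,0],"dr":[0,0,0]}]'
python3 g.py down .5757 .3334 .008 10
```

```text
time_s: 12.1
eef_pos: [0.5782, 0.3347, 0.0256]
eef_rot: [0.002, 0.643, 0.766, 0.003]
wrist_force: [0.9, -0.5, -0.1]
opening: 0.501
t12.10 pos [0.5782 0.3347 0.0256] open 0.501 F [ 0.9 -0.5 -0.1]
  turn [ 0.013 -0.002  0.001] rows>=0.1  shift(after turn) [-0.0057 -0.0182  0.1176]  shift(now axes) [-0.0058 -0.019   0.1174]
```

```bash
python3 -m handwheel '[{"travel":[-0.006,-0.02,0.03],"dr":[0.013,-0.002,0]},{"travel":[0,0,0.04],"dr":[0,0,0]},{"travel":[0,0,0.04],"dr":[0,0,0]},{"travel":[0,0,0.02],"dr":[0,0,0]},{"travel":[0,0,0],"dr":[0,0,0]},{"travel":[0,0,0],"dr":[0,0,0]}]'
python3 g.py down .5757 .3334 .008 10
```

```text
time_s: 12.6
eef_pos: [0.5753, 0.3332, 0.0039]
eef_rot: [-0.0, 0.643, 0.766, -0.0]
wrist_force: [-0.4, 0.3, -0.1]
opening: 0.499
t12.60 pos [0.5753 0.3332 0.0039] open 0.499 F [-0.4  0.3 -0.1]
  turn [-0.002 -0.     0.001] rows>=0.0  shift(after turn) [ 0.0011  0.003  -0.0273]  shift(now axes) [ 0.0011  0.003  -0.0273]
```

```bash
python3 -m handwheel '[{"travel":[0,0,-0.024],"dr":[0,0,0]},{"travel":[0,0,0],"dr":[0,0,0]},{"travel":[0,0,0],"dr":[0,0,0]}]'
python3 -m handwheel '[{"travel":[0,0,0],"dr":[0,0,0]},{"travel":[0,0,0],"dr":[0,0,0]},{"travel":[0,0,0],"dr":[0,0,0]},{"travel":[0,0,0],"dr":[0,0,0]},{"travel":[0,0,0],"dr":[0,0,0]},{"travel":[0,0,0],"dr":[0,0,0]},{"travel":[0,0,0],"dr":[0,0,0]}]' -1
python3 g.py down .5757 .3334 .0075 10
python3 -m handwheel '[{"travel":[0,0,-0.05],"dr":[0,0,0]},{"travel":[0,0,-0.1],"dr":[0,0,0]},{"travel":[0,0,-0.2],"dr":[0,0,0]},{"travel":[0,0,-0.25],"dr":[0,0,0]},{"travel":[0,0,-0.25],"dr":[0,0,0]},{"travel":[0,0,-0.25],"dr":[0,0,0]},{"travel":[0,0,-0.25],"dr":[0,0,0]},{"travel":[0,0,-0.25],"dr":[0,0,0]},{"travel":[0,0,-0.1],"dr":[0,0,0]},{"travel":[0,0,0],"dr":[0,0,0]}]'
python3 g.py panel -.047 0 .11
```

```text
time_s: 12.85
eef_pos: [0.5754, 0.3332, 0.008]
eef_rot: [-0.0, 0.643, 0.766, -0.0]
wrist_force: [0.0, 0.4, -0.9]
opening: 0.5
time_s: 13.43
eef_pos: [0.5761, 0.3335, 0.0093]
eef_rot: [0.0, 0.643, 0.766, 0.001]
wrist_force: [-0.8, 0.8, 0.7]
opening: 0.13
t13.43 pos [0.5761 0.3335 0.0093] open 0.130 F [-0.8  0.8  0.7]
  turn [ 0.002 -0.001  0.001] rows>=0.0  shift(after turn) [-0.0003 -0.0027  0.0117]  shift(now axes) [-0.0003 -0.0027  0.0117]
time_s: 14.27
eef_pos: [0.571, 0.3316, 0.2789]
eef_rot: [-0.003, 0.643, 0.766, -0.004]
wrist_force: [0.3, 0.5, -2.8]
opening: 0.124
t14.27 pos [0.571  0.3316 0.2789] open 0.124 F [ 0.3  0.5 -2.8]
  turn [-0.853 -0.027  0.137] rows>=3.6  shift(after turn) [-2.3445 -0.2497  0.3295]  shift(now axes) [-2.3313 -0.2528  0.4105]
```

```bash
python3 -m handwheel '[{"travel":[-0.1,0,0],"dr":[0,0,0]},{"travel":[-0.18,-0.02,0],"dr":[0,0,0]},{"travel":[-0.22,-0.02,0],"dr":[0,0,0]},{"travel":[-0.22,-0.02,0],"dr":[0,0,0]},{"travel":[-0.22,-0.02,0],"dr":[0,0,0]},{"travel":[-0.22,-0.02,0],"dr":[0,0,0]},{"travel":[-0.22,-0.02,0],"dr":[0,0,0]},{"travel":[-0.22,-0.02,0],"dr":[0,0,0]},{"travel":[-0.22,-0.02,0],"dr":[0,0,0]},{"travel":[-0.22,-0.02,0],"dr":[0,0,0]},{"travel":[-0.1,-0.02,0],"dr":[-0.1,-0.003,0.016]},{"travel":[0,0,0],"dr":[-0.15,-0.005,0.024]},{"travel":[0,0,0],"dr":[-0.15,-0.005,0.024]},{"travel":[0,0,0],"dr":[-0.15,-0.005,0.024]},{"travel":[0,0,0],"dr":[-0.15,-0.005,0.024]},{"travel":[0,0,0],"dr":[-0.1,-0.004,0.015]},{"travel":[0,0,0],"dr":[0,0,0]},{"travel":[0,0,0],"dr":[0,0,0]}]'
python3 g.py panel -.042 0 .05
```

```text
time_s: 15.77
eef_pos: [0.5759, -0.0154, 0.247]
eef_rot: [0.124, 0.66, 0.728, 0.14]
wrist_force: [0.7, -0.7, -2.7]
opening: 0.124
t15.77 pos [ 0.5759 -0.0154  0.247 ] open 0.124 F [ 0.7 -0.7 -2.7]
  turn [-0.117 -0.005 -0.009] rows>=0.5  shift(after turn) [-0.0394  0.0581  0.6231]  shift(now axes) [-0.0404  0.0963  0.6183]
```

```bash
python3 -m handwheel '[{"travel":[0,0,0],"dr":[-0.117,-0.005,-0.009]},{"travel":[-0.02,0.03,0.1],"dr":[0,0,0]},{"travel":[-0.02,0.03,0.15],"dr":[0,0,0]},{"travel":[0,0,0.15],"dr":[0,0,0]},{"travel":[0,0,0.1],"dr":[0,0,0]},{"travel":[0,0,0.05],"dr":[0,0,0]},{"travel":[0,0,0],"dr":[0,0,0]},{"travel":[0,0,0],"dr":[0,0,0]}]'
python3 g.py panel -.042 0 .05
```

```text
time_s: 16.43
eef_pos: [0.6184, -0.0176, 0.168]
eef_rot: [0.139, 0.654, 0.728, 0.155]
wrist_force: [0.6, -0.2, -3.8]
opening: 0.126
t16.43 pos [ 0.6184 -0.0176  0.168 ] open 0.126 F [ 0.6 -0.2 -3.8]
  turn [-0.033 -0.005  0.007] rows>=0.1  shift(after turn) [0.0042 0.0268 0.0278]  shift(now axes) [0.004  0.0273 0.0274]
```

```bash
python3 -m handwheel '[{"travel":[0.004,0.027,0.03],"dr":[-0.033,-0.005,0.007]},{"travel":[0,0,0.07],"dr":[0,0,0]},{"travel":[0,0,0.06],"dr":[0,0,0]},{"travel":[0,0,0.03],"dr":[0,0,0]},{"travel":[0,0,0],"dr":[0,0,0]},{"travel":[0,0,0],"dr":[0,0,0]}]'
python3 g.py panel -.046 0 .012
python3 - <<'E'
from h import *
from g import *
w=viewer.get_calibration("wrist"); ob=ctrl.get_obs(); x=ob["eef_rot"]; Rc=R.from_quat([*x[1:],x[0]]); im=viewer.camera("wrist")[:,:,::-1].copy(); cv2.imwrite("pics/w4raw.png",im)
Q=np.array([[.07,.075,.005],[-.07,.075,.005],[.07,.019,.005],[.036,.019,.005],[.036,-.019,.005],[.07,-.019,.005]])
# cover frame at TCP: cover x=tool y, cover y=tool x, z=-tool z ; origin of TCP in cover (-.012,0,.0093)
T=Q-[-.012,0,.0093]; T=T[:,[1,0,2]]*[1,1,-1]
for p in proj(w,Rc.apply(T)+ob["eef_pos"]): cv2.drawMarker(im,tuple(int(v) for v in p.round()),(0,0,255),0,9,1); print(p.round(1))
for p in proj(w,o+Rp.apply([(-.118,.042,0),(-.118,.064,0),(-.108,.042,.012),(-.108,.064,.012),(0.0065,.015,0),(.0065,-.015,0),(-.0065,.015,0)])): cv2.drawMarker(im,tuple(int(v) for v in p.round()),(255,0,0),1,9,1)
cv2.imwrite("pics/w4.png",im)
E
```

```text
time_s: 16.93
eef_pos: [0.6358, -0.0156, 0.1447]
eef_rot: [0.146, 0.653, 0.725, 0.161]
wrist_force: [-0.3, -0.6, -2.8]
opening: 0.13
t16.93 pos [ 0.6358 -0.0156  0.1447] open 0.130 F [-0.3 -0.6 -2.8]
  turn [0.002 0.001 0.004] rows>=0.0  shift(after turn) [ 0.0029 -0.0404  0.0908]  shift(now axes) [ 0.003  -0.0405  0.0908]
[539.  131.6]
[160.8 131.5]
[514.  271.1]
[432.4 271.1]
[424.2 349.2]
[500.  349.2]
```

View pics/w4.png

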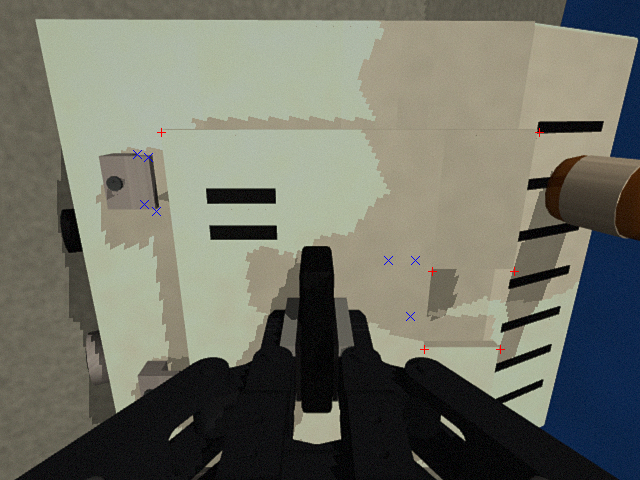

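```bash
python3 -m handwheel '[{"travel":[0.003,-0.04,0.01],"dr":[0,0,0]},{"travel":[0,0,0.04],"dr":[0,0,0]},{"travel":[0,0,0.03],"dr":[0,0,0]},{"travel":[0,0,0.01],"dr":[0,0,0]},{"travel":[0,0,0],"dr":[0,0,0]},{"travel":[0,0,0],"dr":[0,0,0]}]'
python3 g.py panel -.046 0 .0105
```

```text
time_s: 17.48
eef_pos: [0.636, -0.0153, 0.1294]
eef_rot: [0.146, 0.653, 0.725, 0.161]
wrist_force: [0.7, -0.1, -3.5]
opening: 0.122
t17.48 pos [ 0.636  -0.0153  0.1294] open 0.122 F [ 0.7 -0.1 -3.5]
  turn [0.003 0.002 0.005] rows>=0.0  shift(after turn) [0.0009 0.0013 0.0077]  shift(now axes) [0.0009 0.0013 0.0077]
```

```bash
python3 -m handwheel '[{"travel":[0,0,0.009],"dr":[0.003,0.002,0.005]},{"travel":[0,0,0],"dr":[0,0,0]},{"travel":[0,-0.025,0],"dr":[0,0,0]},{"travel":[0,-0.025,0],"dr":[0,0,0]},{"travel":[0,-0.02,0],"dr":[0,0,0]},{"travel":[0,-0.015,0],"dr":[0,0,0]},{"travel":[0,0,0],"dr":[0,0,0]},{"travel":[0,0,0],"dr":[0,0,0]}]'
python3 g.py panel -.060 0 .0093
```

```text
time_s: 18.15
eef_pos: [0.6241, -0.0167, 0.1226]
eef_rot: [0.145, 0.654, 0.725, 0.161]
wrist_force: [0.4, 0.2, -3.3]
opening: 0.129
t18.15 pos [ 0.6241 -0.0167  0.1226] open 0.129 F [ 0.4  0.2 -3.3]
  turn [ 0.002  0.001 -0.001] rows>=0.0  shift(after turn) [ 0.0016 -0.0002  0.0085]  shift(now axes) [ 0.0016 -0.0002  0.0085]
```

```bash
python3 -m handwheel '[{"travel":[0.002,0,0.008],"dr":[0,0,0]},{"travel":[0,0,0.003],"dr":[0,0,0]},{"travel":[0,-0.008,0],"dr":[0,0,0]},{"travel":[0,-0.008,0],"dr":[0,0,0]},{"travel":[0,0,0],"dr":[0,0,0]}]'
python3 g.py panel -.060 0 .0093
```

```text
time_s: 18.57
eef_pos: [0.6245, -0.0166, 0.1219]
eef_rot: [0.147, 0.654, 0.724, 0.162]
wrist_force: [-0.2, -0.3, -3.7]
opening: 0.127
t18.57 pos [ 0.6245 -0.0166  0.1219] open 0.127 F [-0.2 -0.3 -3.7]
  turn [ 0.01   0.003 -0.001] rows>=0.0  shift(after turn) [ 0.0017 -0.0003  0.0029]  shift(now axes) [ 0.0017 -0.0003  0.0029]
```

```bash
python3 -m handwheel '[{"travel":[0,-0.004,0.008],"dr":[0.01,0,0]},{"travel":[0,-0.008,0.01],"dr":[0,0,0]},{"travel":[0,-0.01,0.01],"dr":[0,0,0]}]'
python3 g.py panel -.060 0 .0093
python3 -m handwheel '[{"travel":[0,0,0],"dr":[0,0,0]},{"travel":[0,0,0],"dr":[0,0,0]},{"travel":[0,0,0],"dr":[0,0,0]},{"travel":[0,0,0],"dr":[0,0,0]}]' -0.3
python3 g.py panel -.060 0 .0093
```

```text
time_s: 18.82
eef_pos: [0.6247, -0.0167, 0.1214]
eef_rot: [0.147, 0.654, 0.725, 0.161]
wrist_force: [-7.3, 2.2, 12.4]
opening: 0.128
t18.82 pos [ 0.6247 -0.0167  0.1214] open 0.128 F [-7.3  2.2 12.4]
  turn [0.006 0.003 0.002] rows>=0.0  shift(after turn) [ 0.0021 -0.0002 -0.0008]  shift(now axes) [ 0.0021 -0.0002 -0.0008]
time_s: 19.15
eef_pos: [0.6263, -0.0174, 0.1239]
eef_rot: [0.149, 0.653, 0.725, 0.162]
wrist_force: [0.2, -0.2, -0.2]
opening: 0.351
t19.15 pos [ 0.6263 -0.0174  0.1239] open 0.351 F [ 0.2 -0.2 -0.2]
  turn [0.014 0.007 0.004] rows>=0.1  shift(after turn) [ 0.0082 -0.0166  0.0099]  shift(now axes) [ 0.0083 -0.0166  0.0097]
```

```bash
python3 -m handwheel '[{"travel":[0,0,-0.1],"dr":[0,0,0]},{"travel":[0,0,-0.2],"dr":[0,0,0]},{"travel":[-0.05,0,-0.25],"dr":[0,0,0]},{"travel":[-0.05,0,-0.15],"dr":[0,0,0]},{"travel":[0,0,0],"dr":[0,0,0]},{"travel":[0,0,0],"dr":[0,0,0]},{"travel":[0,0,0],"dr":[0,0,0]}]' -0.3
python3 - <<'E'
from h import *
from g import *
w=viewer.get_calibration("wrist"); im=viewer.camera("wrist")[:,:,::-1].copy(); cv2.imwrite("pics/w5raw.png",im); np.savez("w5.npz",**w)
Q=np.array([[.07,.075,.005],[-.07,.075,.005],[.07,-.075,.005],[.07,.019,.005],[.036,.019,.005],[.036,-.019,.005],[.07,-.019,.005]])
for p in proj(w,o+Rp.apply(Q+[-.048,0,0])): cv2.drawMarker(im,tuple(int(v) for v in p.round()),(0,0,255),0,9,1); print(p.round(1))
for p in proj(w,o+Rp.apply([(-.108,.042,.012),(-.108,.064,.012),(.0065,.015,0),(.0065,-.015,0),(-.0065,.015,0),(-.0065,-.015,0)])): cv2.drawMarker(im,tuple(int(v) for v in p.round()),(255,0,0),1,9,1)
cv2.imwrite("pics/w5.png",cv2.resize(im[40:360,100:500],None,fx=2,fy=2)[:600])
E
```

```text
time_s: 19.73
eef_pos: [0.5808, -0.0374, 0.2196]
eef_rot: [0.147, 0.654, 0.725, 0.16]
wrist_force: [0.7, -0.7, -0.4]
opening: 0.354
[447.7  95.6]
[223.8  95.2]
[425.3 308.8]
[438.4 184.6]
[387.9 184.5]
[384.6 238.1]
[432.8 238.1]
```

View pics/w5.png

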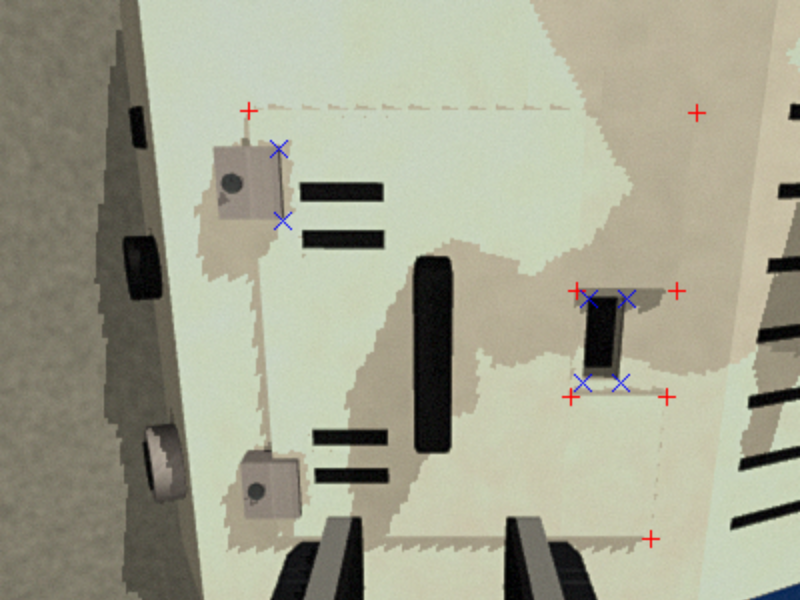

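```bash
python3 g.py down .3997 -.2502 .2 -90; python3 -c "
from h import *
w=dict(np.load('w5.npz')); from g import *
for x in (-.121,-.118,-.115): print(x,((proj(w,o+Rp.apply([(x,.03,.005),(x,-.03,.005)]))-[100,40]+.5)*2-.5).round(1).tolist())
print(ctrl.get_obs()['q'].round(2))"
```

```text
t19.78 pos [ 0.5805 -0.0372  0.219 ] open 0.352 F [ 1.2  1.  -0.6]
  turn [ 0.635 -0.694  3.14 ] rows>=13.7  shift(after turn) [-1.2055  1.4202  0.1263]  shift(now axes) [-1.2891 -1.2727 -0.4522]
-0.121 [[249.5, 256.2], [262.3, 425.9]]
-0.118 [[258.6, 256.2], [270.8, 425.9]]
-0.115 [[267.6, 256.3], [279.2, 425.9]]
[-0.38 -0.07  1.96  0.26  0.87 -0.61]
```

```bash
python3 -m handwheel '[{"travel":[0,0,-0.1],"dr":[0.045,-0.05,0.224]},{"travel":[0,0,0],"dr":[0.045,-0.05,0.224]},{"travel":[0,0,0],"dr":[0.045,-0.05,0.224]},{"travel":[0,0,0],"dr":[0.045,-0.05,0.224]},{"travel":[0,0,0],"dr":[0.045,-0.05,0.224]},{"travel":[0,0,0],"dr":[0.045,-0.05,0.224]},{"travel":[0,0,0],"dr":[0.045,-0.05,0.224]},{"travel":[0,0,0],"dr":[0.045,-0.05,0.224]},{"travel":[0,0,0],"dr":[0.045,-0.05,0.224]},{"travel":[0,0,0],"dr":[0.045,-0.05,0.224]},{"travel":[0,0,0],"dr":[0.045,-0.05,0.224]},{"travel":[0,0,0],"dr":[0.045,-0.05,0.224]},{"travel":[0,0,0],"dr":[0.045,-0.05,0.224]},{"travel":[0,0,0],"dr":[0.045,-0.05,0.224]},{"travel":[0,0,0],"dr":[0,0,0]}]' 0
python3 g.py down .3997 -.2502 .2 -90
```

```text
time_s: 21.03
eef_pos: [0.5665, -0.0278, 0.2006]
eef_rot: [-0.005, 1.0, -0.014, -0.026]
wrist_force: [-0.1, 0.0, -0.2]
opening: 0.495
t21.03 pos [ 0.5665 -0.0278  0.2006] open 0.495 F [-0.1  0.  -0.2]
  turn [-0.021  0.099 -0.053] rows>=0.5  shift(after turn) [-1.112   1.4825  0.0039]  shift(now axes) [-1.0696  1.5127  0.0439]
```

```bash
python3 -m handwheel '[{"travel":[0,0,0],"dr":[-0.021,0.099,-0.053]},{"travel":[-0.1,0.14,0],"dr":[0,0,0]},{"travel":[-0.16,0.21,0],"dr":[0,0,0]},{"travel":[-0.16,0.21,0],"dr":[0,0,0]},{"travel":[-0.16,0.21,0],"dr":[0,0,0]},{"travel":[-0.16,0.21,0],"dr":[0,0,0]},{"travel":[-0.16,0.21,0],"dr":[0,0,0]},{"travel":[-0.1,0.15,0],"dr":[0,0,0]},{"travel":[0,0,0],"dr":[0,0,0]},{"travel":[0,0,0],"dr":[0,0,0]}]'
python3 g.py down .3997 -.2502 .12 -90
```

```text
time_s: 21.87
eef_pos: [0.4117, -0.2325, 0.1849]
eef_rot: [-0.002, 1.0, 0.025, -0.005]
wrist_force: [-0.6, 0.0, -0.2]
opening: 0.501
t21.87 pos [ 0.4117 -0.2325  0.1849] open 0.501 F [-0.6  0.  -0.2]
  turn [-0.006  0.02   0.094] rows>=0.4  shift(after turn) [-0.0801  0.1177  0.4324]  shift(now axes) [-0.0814  0.1151  0.4328]
```

```bash
python3 -m handwheel '[{"travel":[-0.04,0.06,0],"dr":[-0.006,0.02,0.094]},{"travel":[-0.04,0.058,0.08],"dr":[0,0,0]},{"travel":[0,0,0.1],"dr":[0,0,0]},{"travel":[0,0,0.08],"dr":[0,0,0]},{"travel":[0,0,0],"dr":[0,0,0]},{"travel":[0,0,0],"dr":[0,0,0]},{"travel":[0,0,0],"dr":[0,0,0]}]'
python3 g.py down .3997 -.2502 .12 -90
python3 - <<'E'
from h import *
w=viewer.get_calibration("wrist"); im=viewer.camera("wrist")[:,:,::-1].copy(); cv2.imwrite("pics/w6raw.png",im); np.savez("w6.npz",**w)
L=np.array([.3997,-.2502,.06])
for p in proj(w,L+[[.018,.005,.036],[.018,-.005,.036],[-.018,.005,.036],[-.018,-.005,.036]]): cv2.drawMarker(im,tuple(int(v) for v in p.round()),(0,0,255),0,9,1); print(p.round(1))
a=np.linspace(0,6.28,24)
for p in proj(w,L+np.c_[.025*np.cos(a),.025*np.sin(a),0*a+.004]): cv2.circle(im,tuple(int(v) for v in p.round()),1,(255,0,0),-1)
u=proj(w,[L+[0,0,.02]])[0].astype(int); x0,y0=np.clip(u-[200,150],0,[240,180]); print(x0,y0)
cv2.imwrite("pics/w6.png",cv2.resize(im[y0:y0+300,x0:x0+400],None,fx=2,fy=2))
E
```

```text
time_s: 22.45
eef_pos: [0.4023, -0.2447, 0.1406]
eef_rot: [-0.001, 1.0, 0.009, -0.001]
wrist_force: [-0.1, 0.1, -0.2]
opening: 0.498
t22.45 pos [ 0.4023 -0.2447  0.1406] open 0.498 F [-0.1  0.1 -0.2]
  turn [-0.006  0.002  0.036] rows>=0.2  shift(after turn) [-0.0174  0.0369  0.1373]  shift(now axes) [-0.018   0.037   0.1372]
[317.4 247.4]
[336.6 247.7]
[316.1 308.9]
[334.3 309.2]
125 117
```

View pics/w6.png

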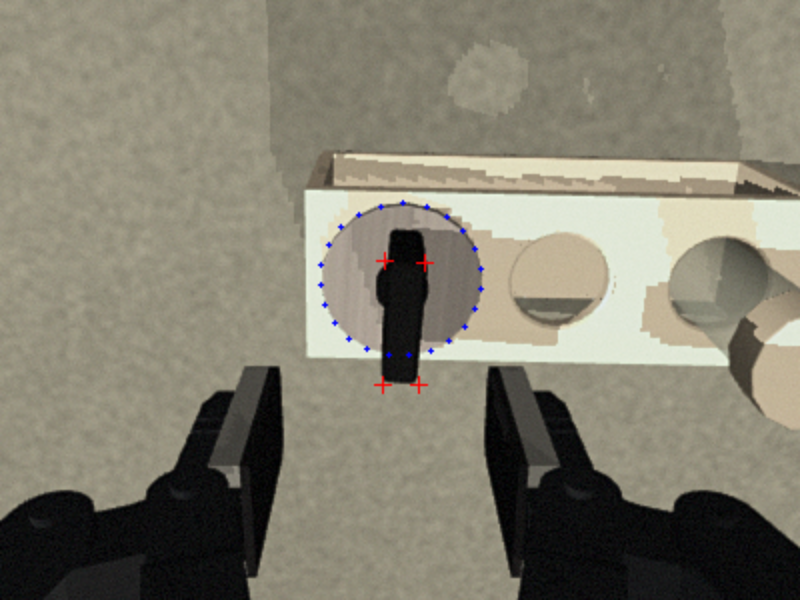

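```bash
python3 -m handwheel '[{"travel":[-0.017,0.037,0],"dr":[-0.006,0,0.036]},{"travel":[0,0,0.1],"dr":[0,0,0]},{"travel":[0,0,0.12],"dr":[0,0,0]},{"travel":[0,0,0.08],"dr":[0,0,0]},{"travel":[0,0,0],"dr":[0,0,0]},{"travel":[0,0,0],"dr":[0,0,0]},{"travel":[0,0,0],"dr":[0,0,0]}]'
python3 g.py down .3997 -.2502 .066 -90
```

```text
time_s: 23.08
eef_pos: [0.4037, -0.2545, 0.1002]
eef_rot: [0.005, 1.0, -0.0, 0.003]
wrist_force: [-0.1, 0.8, 0.6]
opening: 0.5
t23.08 pos [ 0.4037 -0.2545  0.1002] open 0.500 F [-0.1  0.8  0.6]
  turn [ 0.019 -0.013 -0.001] rows>=0.1  shift(after turn) [-0.027  -0.0285  0.2283]  shift(now axes) [-0.0286 -0.0308  0.2278]
```

```bash
python3 -m handwheel '[{"travel":[-0.026,-0.026,0],"dr":[0.019,-0.013,0]},{"travel":[0,0,0.05],"dr":[0,0,0]},{"travel":[0,0,0.06],"dr":[0,0,0]},{"travel":[0,0,0.04],"dr":[0,0,0]},{"travel":[0,0,0],"dr":[0,0,0]},{"travel":[0,0,0],"dr":[0,0,0]}]'
python3 g.py down .3997 -.2502 .066 -90
```

```text
time_s: 23.58
eef_pos: [0.401, -0.252, 0.0786]
eef_rot: [0.002, 1.0, -0.001, 0.002]
wrist_force: [0.7, 0.0, -0.0]
opening: 0.502
t23.58 pos [ 0.401  -0.252   0.0786] open 0.502 F [ 0.7  0.  -0. ]
  turn [ 0.007 -0.006 -0.002] rows>=0.0  shift(after turn) [-0.0088 -0.0117  0.0838]  shift(now axes) [-0.0091 -0.012   0.0837]
```

```bash
python3 -m handwheel '[{"travel":[-0.009,-0.011,0.02],"dr":[0.007,-0.006,-0.002]},{"travel":[0,0,0.03],"dr":[0,0,0]},{"travel":[0,0,0.025],"dr":[0,0,0]},{"travel":[0,0,0],"dr":[0,0,0]},{"travel":[0,0,0],"dr":[0,0,0]}]'
python3 g.py down .3997 -.2502 .066 -90
```

```text
time_s: 24.0
eef_pos: [0.3994, -0.2499, 0.0658]
eef_rot: [-0.001, 1.0, 0.0, -0.0]
wrist_force: [-0.1, 0.0, 0.3]
opening: 0.501
t24.00 pos [ 0.3994 -0.2499  0.0658] open 0.501 F [-0.1  0.   0.3]
  turn [-0.002  0.002  0.   ] rows>=0.0  shift(after turn) [ 0.0021  0.0018 -0.0015]  shift(now axes) [ 0.0021  0.0018 -0.0015]
```

```bash
python3 -m handwheel '[{"travel":[0.002,0.002,0],"dr":[0,0,0]},{"travel":[0,0,0],"dr":[0,0,0]},{"travel":[0,0,0],"dr":[0,0,0]},{"travel":[0,0,0],"dr":[0,0,0]},{"travel":[0,0,0],"dr":[0,0,0]},{"travel":[0,0,0],"dr":[0,0,0]},{"travel":[0,0,0],"dr":[0,0,0]},{"travel":[0,0,0],"dr":[0,0,0]}]' -1
python3 g.py down .3997 -.2502 .066 -90
python3 -m handwheel '[{"travel":[0,0,-0.05],"dr":[0,0,0]},{"travel":[0,0,-0.1],"dr":[0,0,0]},{"travel":[0,0,-0.2],"dr":[0,0,0]},{"travel":[0,0,-0.25],"dr":[0,0,0]},{"travel":[0,0,-0.25],"dr":[0,0,0]},{"travel":[0,0,-0.25],"dr":[0,0,0]},{"travel":[0,0,-0.15],"dr":[0,0,0]},{"travel":[0,0,0],"dr":[0,0,0]}]'
python3 g.py panel 0 .001 .06
```

```text
time_s: 24.67
eef_pos: [0.4, -0.2505, 0.0663]
eef_rot: [-0.0, 1.0, 0.0, -0.0]
wrist_force: [-0.5, 0.2, -1.5]
opening: 0.111
t24.67 pos [ 0.4    -0.2505  0.0663] open 0.111 F [-0.5  0.2 -1.5]
  turn [-0.001  0.     0.001] rows>=0.0  shift(after turn) [-0.0022 -0.0023  0.0017]  shift(now axes) [-0.0022 -0.0023  0.0017]
time_s: 25.33
eef_pos: [0.3978, -0.2483, 0.2632]
eef_rot: [-0.003, 1.0, 0.0, -0.003]
wrist_force: [-0.4, -0.4, -0.0]
opening: 0.103
t25.33 pos [ 0.3978 -0.2483  0.2632] open 0.103 F [-0.4 -0.4 -0. ]
  turn [-0.645  0.694 -3.141] rows>=13.7  shift(after turn) [1.39   1.5074 1.2209]  shift(now axes) [ 1.7326 -1.5724  0.4697]
```

```bash
python3 -m handwheel '[{"travel":[0,0,0],"dr":[-0.046,0.05,-0.224]},{"travel":[0,0,0],"dr":[-0.046,0.05,-0.224]},{"travel":[0,0,0],"dr":[-0.046,0.05,-0.224]},{"travel":[0,0,0],"dr":[-0.046,0.05,-0.224]},{"travel":[0,0,0],"dr":[-0.046,0.05,-0.224]},{"travel":[0,0,0],"dr":[-0.046,0.05,-0.224]},{"travel":[0,0,0],"dr":[-0.046,0.05,-0.224]},{"travel":[0,0,0],"dr":[-0.046,0.05,-0.224]},{"travel":[0,0,0],"dr":[-0.046,0.05,-0.224]},{"travel":[0,0,0],"dr":[-0.046,0.05,-0.224]},{"travel":[0,0,0],"dr":[-0.046,0.05,-0.224]},{"travel":[0,0,0],"dr":[-0.046,0.05,-0.224]},{"travel":[0,0,0],"dr":[-0.046,0.05,-0.224]},{"travel":[0,0,0],"dr":[-0.046,0.05,-0.224]},{"travel":[0,0,0],"dr":[0,0,0]},{"travel":[0,0,0],"dr":[0,0,0]}]'
python3 g.py panel 0 .001 .06
```

```text
time_s: 26.67
eef_pos: [0.3944, -0.2425, 0.2577]
eef_rot: [0.145, 0.642, 0.735, 0.163]
wrist_force: [-1.0, 0.6, -0.2]
opening: 0.106
t26.67 pos [ 0.3944 -0.2425  0.2577] open 0.106 F [-1.   0.6 -0.2]
  turn [ 0.008 -0.018  0.056] rows>=0.2  shift(after turn) [1.3494 1.5394 1.1955]  shift(now axes) [1.2929 1.5727 1.2144]
```

```bash
python3 -m handwheel '[{"travel":[0,0,0],"dr":[0.008,-0.018,0.056]},{"travel":[0.1,0.11,0.05],"dr":[0,0,0]},{"travel":[0.15,0.17,0.09],"dr":[0,0,0]},{"travel":[0.15,0.17,0.09],"dr":[0,0,0]},{"travel":[0.15,0.17,0.09],"dr":[0,0,0]},{"travel":[0.15,0.17,0.09],"dr":[0,0,0]},{"travel":[0.15,0.17,0.09],"dr":[0,0,0]},{"travel":[0.15,0.17,0.09],"dr":[0,0,0]},{"travel":[0.15,0.17,0.09],"dr":[0,0,0]},{"travel":[0.08,0.1,0.05],"dr":[0,0,0]},{"travel":[0,0,0],"dr":[0,0,0]},{"travel":[0,0,0],"dr":[0,0,0]}]'
python3 g.py panel 0 .001 .06
```

```text
time_s: 27.67
eef_pos: [0.626, -0.0257, 0.2457]
eef_rot: [0.144, 0.673, 0.707, 0.16]
wrist_force: [-0.5, -0.4, -1.5]
opening: 0.106
t27.67 pos [ 0.626  -0.0257  0.2457] open 0.106 F [-0.5 -0.4 -1.5]
  turn [-0.003  0.021 -0.098] rows>=0.4  shift(after turn) [0.0697 0.047  0.4115]  shift(now axes) [0.0766 0.0439 0.4106]
```

```bash
python3 -m handwheel '[{"travel":[0.035,0.02,0.05],"dr":[-0.003,0.021,-0.098]},{"travel":[0.035,0.023,0.12],"dr":[0,0,0]},{"travel":[0,0,0.12],"dr":[0,0,0]},{"travel":[0,0,0.06],"dr":[0,0,0]},{"travel":[0,0,0],"dr":[0,0,0]},{"travel":[0,0,0],"dr":[0,0,0]},{"travel":[0,0,0],"dr":[0,0,0]}]'
python3 g.py panel 0 .001 .045
```

```text
time_s: 28.25
eef_pos: [0.651, -0.0138, 0.2]
eef_rot: [0.145, 0.658, 0.721, 0.16]
wrist_force: [0.4, -0.1, -0.5]
opening: 0.107
t28.25 pos [ 0.651  -0.0138  0.2   ] open 0.107 F [ 0.4 -0.1 -0.5]
  turn [-0.003  0.005 -0.021] rows>=0.1  shift(after turn) [0.008  0.0184 0.1613]  shift(now axes) [0.0086 0.0185 0.1613]
```

```bash
python3 -m handwheel '[{"travel":[0.007,0.017,0.04],"dr":[-0.003,0.005,-0.021]},{"travel":[0,0,0.05],"dr":[0,0,0]},{"travel":[0,0,0.04],"dr":[0,0,0]},{"travel":[0,0,0],"dr":[0,0,0]},{"travel":[0,0,0],"dr":[0,0,0]},{"travel":[0,0,0],"dr":[0,0,0]}]'
python3 g.py panel 0 .001 .045
python3 - <<'E'
from h import *
from g import *
w=viewer.get_calibration("wrist"); ob=ctrl.get_obs(); x=ob["eef_rot"]; Rc=R.from_quat([*x[1:],x[0]]); im=viewer.camera("wrist")[:,:,::-1].copy(); cv2.imwrite("pics/w7raw.png",im)
# lock in tool: lock x=tool x, lock z=-tool z ; TCP at lock z .0063
a=np.linspace(0,6.28,24)
F=np.c_[.025*np.cos(a),.025*np.sin(a),0*a+.0023]; W=np.array([[.018,.005,-.0297],[.018,-.005,-.0297],[.013,.0045,.0253],[.013,-.0045,.0253],[-.013,.0045,.0253],[-.013,-.0045,.0253]])
P=proj(w,Rc.apply(np.r_[F,W])+ob["eef_pos"])
for p in P: cv2.circle(im,tuple(int(v) for v in p.round()),1,(255,0,0),-1)
for p in proj(w,o+Rp.apply([(.0065,.015,0),(.0065,-.015,0),(-.0065,.015,0),(-.0065,-.015,0),(-.012,.019,.005),(.022,.019,.005),(-.012,-.019,.005)])): cv2.drawMarker(im,tuple(int(v) for v in p.round()),(0,0,255),0,9,1)
u=P.mean(0).astype(int); x0,y0=np.clip(u-[130,100],0,[380,280]); print(x0,y0)
cv2.imwrite("pics/w7.png",cv2.resize(im[y0:y0+200,x0:x0+260],None,fx=3,fy=3,interpolation=cv2.INTER_CUBIC))
E
```

```text
time_s: 28.75
eef_pos: [0.6631, -0.0132, 0.1849]
eef_rot: [0.147, 0.654, 0.724, 0.162]
wrist_force: [-0.9, 0.4, -0.9]
opening: 0.105
t28.75 pos [ 0.6631 -0.0132  0.1849] open 0.105 F [-0.9  0.4 -0.9]
  turn [ 0.008  0.004 -0.001] rows>=0.0  shift(after turn) [ 0.0118 -0.0122  0.0363]  shift(now axes) [ 0.0119 -0.0123  0.0362]
187 207
```

View pics/w7.png

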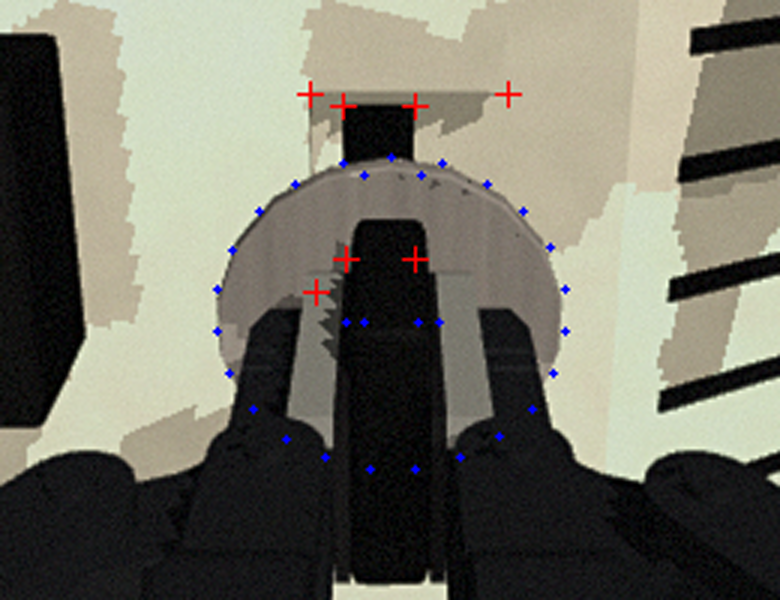

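```bash
python3 -m handwheel '[{"travel":[0.0085,-0.012,0.02],"dr":[0.008,0.004,0]},{"travel":[0,0,0.03],"dr":[0,0,0]},{"travel":[0,0,0.03],"dr":[0,0,0]},{"travel":[0,0,0.01],"dr":[0,0,0]},{"travel":[0,0,0],"dr":[0,0,0]},{"travel":[0,0,0],"dr":[0,0,0]}]'
python3 g.py panel 0 .0005 .0315
```

```text
time_s: 29.3
eef_pos: [0.6675, -0.0111, 0.1709]
eef_rot: [0.145, 0.654, 0.725, 0.161]
wrist_force: [0.2, 0.8, -1.1]
opening: 0.107
t29.30 pos [ 0.6675 -0.0111  0.1709] open 0.107 F [ 0.2  0.8 -1.1]
  turn [ 0.    -0.    -0.001] rows>=0.0  shift(after turn) [-0.0021 -0.0006  0.0285]  shift(now axes) [-0.0021 -0.0006  0.0285]
```

```bash
python3 -m handwheel '[{"travel":[-0.002,0,0.015],"dr":[0,0,0]},{"travel":[0,0,0.02],"dr":[0,0,0]},{"travel":[0,0,0.02],"dr":[0,0,0]},{"travel":[0,0,0.01],"dr":[0,0,0]},{"travel":[0,0,0],"dr":[0,0,0]},{"travel":[0,0,0],"dr":[0,0,0]}]'
python3 g.py panel 0 .0005 .0113
```

```text
time_s: 29.8
eef_pos: [0.6722, -0.0111, 0.1611]
eef_rot: [0.145, 0.654, 0.725, 0.161]
wrist_force: [-0.3, 0.0, -1.0]
opening: 0.106
t29.80 pos [ 0.6722 -0.0111  0.1611] open 0.106 F [-0.3  0.  -1. ]
  turn [ 0.    -0.    -0.001] rows>=0.0  shift(after turn) [ 0.0009 -0.0012  0.0911]  shift(now axes) [ 0.0009 -0.0012  0.0911]
```

```bash
python3 -m handwheel '[{"travel":[0.001,-0.001,0.015],"dr":[0,0,0]},{"travel":[0,0,0.02],"dr":[0,0,0]},{"travel":[0,0,0.02],"dr":[0,0,0]},{"travel":[0,0,0.02],"dr":[0,0,0]},{"travel":[0,0,0],"dr":[0,0,0]},{"travel":[0,0,0],"dr":[0,0,0]}]'
python3 g.py panel 0 .0005 .0113
```

```text
time_s: 30.3
eef_pos: [0.6773, -0.0104, 0.1498]
eef_rot: [0.145, 0.654, 0.725, 0.161]
wrist_force: [0.8, -0.2, 0.0]
opening: 0.107
t30.30 pos [ 0.6773 -0.0104  0.1498] open 0.107 F [ 0.8 -0.2  0. ]
  turn [ 0.001  0.    -0.001] rows>=0.0  shift(after turn) [-0.     -0.0006  0.0083]  shift(now axes) [-0.     -0.0006  0.0083]
```

```bash
python3 -m handwheel '[{"travel":[0,0,0.008],"dr":[0,0,0]},{"travel":[0,0,0.002],"dr":[0,0,0]},{"travel":[0,0,0],"dr":[0,0,0]},{"travel":[0,0,0],"dr":[0,0,0]}]'
python3 g.py panel 0 .0005 .0113; python3 -c "from g import *; print(ctrl.get_obs()['q'].round(2))"
```

```text
time_s: 30.63
eef_pos: [0.6781, -0.0104, 0.1485]
eef_rot: [0.145, 0.654, 0.725, 0.161]
wrist_force: [-0.6, 0.4, -0.2]
opening: 0.108
t30.63 pos [ 0.6781 -0.0104  0.1485] open 0.108 F [-0.6  0.4 -0.2]
  turn [ 0.001  0.    -0.001] rows>=0.0  shift(after turn) [-0.     -0.0013 -0.0017]  shift(now axes) [-0.     -0.0013 -0.0017]
[-0.26  0.24  1.78  0.23  0.72 -0.51]
```

```bash
python3 -m handwheel '[{"travel":[0,0,-0.002],"dr":[0,0,0.1]},{"travel":[0,0,0],"dr":[0,0,0.2]},{"travel":[0,0,0],"dr":[0,0,0.2]},{"travel":[0,0,0],"dr":[0,0,0.2]},{"travel":[0,0,0],"dr":[0,0,0.2]},{"travel":[0,0,0],"dr":[0,0,0.1]},{"travel":[0,0,0],"dr":[0,0,0]},{"travel":[0,0,0],"dr":[0,0,0]}]'
python3 g.py panel 0 .0005 .0113 1 90
```

```text
time_s: 31.3
eef_pos: [0.6784, -0.0105, 0.1496]
eef_rot: [0.097, 0.826, 0.521, 0.195]
wrist_force: [-0.5, 0.1, -1.1]
opening: 0.108
t31.30 pos [ 0.6784 -0.0105  0.1496] open 0.108 F [-0.5  0.1 -1.1]
  turn [ 0.003 -0.003  1.954] rows>=8.2  shift(after turn) [-0.0062 -0.001   0.0044]  shift(now axes) [-0.0024 -0.0058  0.0044]
```

Turning freely with no forces; continue.

```bash
python3 -m handwheel '[{"travel":[-0.002,-0.005,0.003],"dr":[0,0,0.15]},{"travel":[0,0,0],"dr":[0,0,0.22]},{"travel":[0,0,0],"dr":[0,0,0.22]},{"travel":[0,0,0],"dr":[0,0,0.22]},{"travel":[0,0,0],"dr":[0,0,0.22]},{"travel":[0,0,0],"dr":[0,0,0.22]},{"travel":[0,0,0],"dr":[0,0,0.22]},{"travel":[0,0,0],"dr":[0,0,0.22]},{"travel":[0,0,0],"dr":[0,0,0.1]},{"travel":[0,0,0],"dr":[0,0,0]},{"travel":[0,0,0],"dr":[0,0,0]}]'
python3 g.py panel 0 .0005 .0113 1 90
```

```text
time_s: 32.22
eef_pos: [0.6781, -0.0105, 0.1495]
eef_rot: [-0.004, 0.973, 0.081, 0.218]
wrist_force: [0.2, 0.4, -0.7]
opening: 0.104
t32.22 pos [ 0.6781 -0.0105  0.1495] open 0.104 F [ 0.2  0.4 -0.7]
  turn [ 0.002 -0.006  0.121] rows>=0.5  shift(after turn) [-0.0042 -0.001   0.0043]  shift(now axes) [-0.0042 -0.0012  0.0043]
```

```bash
python3 -m handwheel '[{"travel":[-0.003,-0.001,0.003],"dr":[0.002,-0.004,0.12]},{"travel":[0,0,0.004],"dr":[0,0,0]},{"travel":[0,0,0],"dr":[0,0,0]},{"travel":[0,0,0],"dr":[0,0,0]}]'
python3 g.py panel 0 .0005 .0113 1 90
python3 -m handwheel '[{"travel":[0,0,0],"dr":[0,0,0]},{"travel":[0,0,0],"dr":[0,0,0]},{"travel":[0,0,0],"dr":[0,0,0]},{"travel":[0,0,0],"dr":[0,0,0]},{"travel":[0,0,0],"dr":[0,0,0]}]' -0.2
python3 -m handwheel '[{"travel":[0,0,-0.1],"dr":[0,0,0]},{"travel":[0,0,-0.2],"dr":[0,0,0]},{"travel":[0,0,-0.2],"dr":[0,0,0]},{"travel":[0,0,-0.2],"dr":[0,0,0]},{"travel":[0,0,-0.1],"dr":[0,0,0]},{"travel":[0,0,0],"dr":[0,0,0]},{"travel":[0,0,0],"dr":[0,0,0]},{"travel":[0,0,0],"dr":[0,0,0]}]'
python3 - <<'E'
from h import *
from g import *
w=viewer.get_calibration("wrist"); im=viewer.camera("wrist")[:,:,::-1].copy()
a=np.linspace(0,6.28,24)
for p in proj(w,o+Rp.apply(np.c_[.025*np.cos(a),.025*np.sin(a),0*a+.009])): cv2.circle(im,tuple(int(v) for v in p.round()),1,(255,0,0),-1)
for p in proj(w,o+Rp.apply([(.018,.005,.041),(.018,-.005,.041),(-.018,.005,.041),(-.018,-.005,.041),(.022,.075,.005),(.022,-.075,.005),(.022,.019,.005),(-.012,-.019,.005),(-.118,.075,.005),(-.118,-.075,.005)])): cv2.drawMarker(im,tuple(int(v) for v in p.round()),(0,0,255),0,7,1); print(p.round())
t=viewer.camera("top")[:,:,::-1]
cv2.imwrite("pics/f.png",np.hstack([im,np.vstack([cv2.resize(t[210:350,425:530],(158,210)),cv2.resize(t[120:265,270:400],(158,176)),np.zeros((94,158,3),np.uint8)])]))
E
```

```text
time_s: 32.55
eef_pos: [0.6783, -0.0104, 0.1486]
eef_rot: [-0.01, 0.975, 0.055, 0.217]
wrist_force: [0.0, 0.7, -0.7]
opening: 0.105
t32.55 pos [ 0.6783 -0.0104  0.1486] open 0.105 F [ 0.   0.7 -0.7]
  turn [ 0.    -0.003  0.02 ] rows>=0.1  shift(after turn) [-0.0028 -0.0002 -0.0017]  shift(now axes) [-0.0028 -0.0003 -0.0017]
time_s: 32.97
eef_pos: [0.6789, -0.0105, 0.1493]
eef_rot: [-0.009, 0.974, 0.058, 0.218]
wrist_force: [1.0, -1.3, 0.4]
opening: 0.399
time_s: 33.63
eef_pos: [0.6256, -0.0158, 0.2605]
eef_rot: [-0.009, 0.974, 0.058, 0.217]
wrist_force: [0.0, -0.0, 0.5]
opening: 0.402
[309. 217.]
[325. 217.]
[309. 269.]
[324. 269.]
[214. 197.]
[420. 201.]
[291. 198.]
[341. 243.]
[225. 360.]
[403. 363.]
```

View pics/f.png

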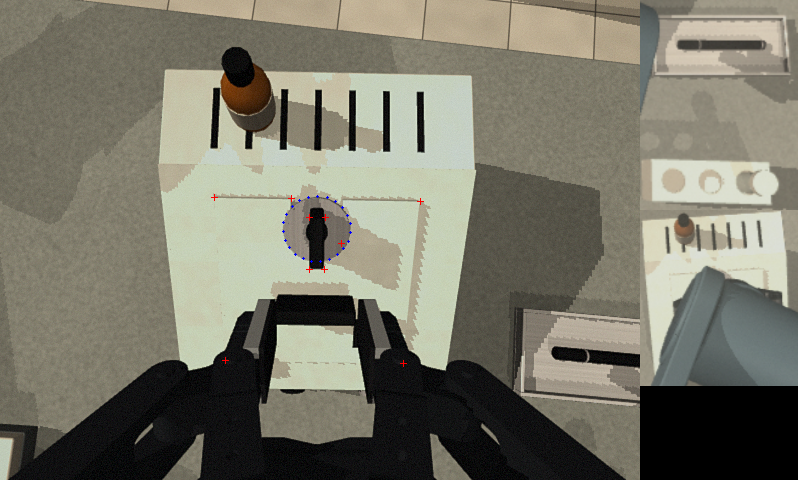

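The last picture shows the fastener's flange on its predicted ring around (317, 229) and the wing running straight up the slope. The cover's upper corners are on their marks at (214, 197) and (420, 201). The pen is in the tray, and the tube and bottle are standing.

```bash
python3 -c "
from bench import ctrl
o=ctrl.get_obs(); print(o['time_s'],abs(o['dq']).max(),o['wrist_force'].round(1)); print(ctrl.hand_in())"
```

```text
33.7333 0.011039850984604218 [ 0.5  0.7 -0.1]
the job is handed in; nothing more can be done
None
```

I finished all four steps and handed the job in at 33.7 s; no verdict is reported. The pen is in the tray, the cover is home under the lugs, and the fastener is through the slot, turned a quarter turn and let go.

**Last checks:**
- **Pen:** it lies flat in the tray along its length.
- **Cover:** its edges and notch matched the predicted home position to about 1 mm. While I pushed it down the slope it stopped moving near the expected position. The force I read then was mostly pressing on the panel, so contact with the lug stops rests on the camera check, not on force.
- **Fastener:** the flange ring matched the predicted seated position. From the tool pose it was seated within about 0.3 mm and turned to within 1° of 90°.
- **Bystanders:** the tube and bottle look unmoved in the last picture. The slide box was only partly in view, but the arm never went near it.
- **Robot:** it was clear of everything and essentially still, with under 1 N at the wrist.

**Disagreement:** one earlier wrist picture put the slot about 1 mm to the left of the first estimate. A closer picture just before inserting the fastener agreed with the first estimate, so I used that, and the bar went in with no side load showing.

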